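# Tip up a thin blank and clamp it on edge

## Robot

A 6-joint arm with a two-finger parallel gripper is mounted at the origin on the work surface. World frame = base frame: x ahead of the robot, y to its left, z up, the work surface at z = 0. Lengths are in m, angles in rad, forces in N, time in s.
With the tool pointing down it reaches from about 0.35 to 0.975 m from the base axis. Payload 7.1 kg.
Tool frame: the origin (TCP) lies at the very end of the fingers, on their centre line; the grasp point (between the pads) lies 19 mm behind it; z points along the fingers, y is the line along which they close (so a half turn about z gives the same grasp; the last joint's range is limited). The gripper opens to 88 mm and grips with 3 to 60 N. Pads are 20 mm wide; open, the fingers measure 115 mm over their backs; the gripper's body (75 mm by 178 mm) begins 61 mm behind the grasp point.
Start: joints at [-1.346, 0.423, 1.63, -0, 1.089, -0.019], TCP at [0.151, -0.606, 0.223] pointing down, gripper open.
Joint ranges: [-3, 3], [-0.9, 2.11], [0.09, 2.58], [-1.31, 4.45], [0.11, 2.69], [-2.54, 2.54]. Speed limits (rad/s): [2.39, 2.39, 3.01, 3.14, 3.14, 3.14].

## Interface

Orientations are given as a unit quaternion [x, y, z, w].
In Python, from rig import robot gives the robot as it stands.
- The arm moves only by the shell command python3 steer.py [FORCE], which reads ROWS from standard input. ROWS is 1 to 5 rows, parted by semicolons, with the numbers parted by spaces; each row has 7 numbers: dx, dy, dz in units of 20 mm, then a rotation vector rx, ry, rz in units of 0.25 rad, then the opening from 0.0 (shut) to 1.0 (fully open); each row shifts and turns the commanded pose from where the row before left it, along the tool's axes as they then stand; what a row does not reach is not made up. A row lasts 1/12 s, in which the tool goes at most 0.0417 m and 0.125 rad, less where a joint would pass 70% of its speed; a pose out of reach is approached as far as the arm can. The fingers move at their own pace and stop on an object; FORCE is the grip in N (left out, the last holds). Time passes only in rows, so rows that do not move let the fingers close. It prints the time, the measured TCP pose, the force, the opening and the grip force at its end. Input that does not fit is refused with a message, and nothing moves.
- robot.sense(): the state, without advancing time (a new reading comes with each control period).
- robot.read_camera(name): name is "scene" or "top"; returns the picture (420x560x3 uint8, blue, green, red); there is no depth.
- robot.camera_model(name): a dict with "fov_y" (degrees; the focal length in pixels is half the picture's height over the tangent of half this angle, whatever the lens; pixels are square), "cx", "cy" (the principal point, pixels), "world_from_camera" (4x4, takes a point from camera to world coordinates). Camera axes: x right, y down, z forward; pixel columns grow to the right and rows downward; lengths in m; the calibration is good to about 2 mm. A picture is of the moment at which its call begins. camera_model takes no time and is no camera call.
- robot.sign_off(): hands the job in; it is judged then, once.
The state is a dict: "time": time; "qpos": joint angles; "dq": joint speeds; "joint_torque": joint torques, N m; "tcp_pos": TCP position; "eef_rot": TCP orientation; "contact_force": force on the tool from outside, world axes, zero at the start; "wrist_torque": the same for the moment, N m; "finger_gap": opening from 0.0 (shut) to 1.0 (fully open); "gripper_force": force on a finger pad.
Only numpy, scipy, OpenCV 4.12 (cv2) and the standard library are available. Lean on these libraries where they do the work, as an engineer would, in place of code of your own. Each camera call takes 0.05 s, during which the arm holds its last target. There are 200 camera calls.

## Task

Press down the overhanging round end of the arched oak blank so that it tips up off the billet and stays leaning there, then lay it against one sloping face of the V-block's groove and let go, so that you can take it again by its upper long edge. Stand it on a long edge on the ways between the vise jaws, about midway along them, and push the moving jaw up until the blank is held upright between the jaws; leave the two plain blanks and everything else on the bench where they are.

Things in the scene. Friction and masses are not known exactly. Their poses are not given: they have to be found in the camera images.
- arched: Thin oak blank with one half-round end, 190 x 62 x 10 mm, 60 to 120 g. Origin: middle of length and width, on its underside. x runs along its length to the square end (tail, x = +95 mm); the half-round end (nose, radius 31 mm) is at x = -95 mm. y runs across the width, z through the thickness, up at the start. It balances at its middle. Friction of wood on wood about 0.5 to 0.7.
- arched_mid (a point): Centre of the arched blank (middle of length, width and thickness).
- arched_nose (a point): Middle of the half-round nose end of the arched blank, half thickness.
- arched_tail (a point): Middle of the square tail end of the arched blank, half thickness.
- plain_a: Plain square-ended oak blank, 190 x 62 x 10 mm, lying in the same row on the billet. Origin in the middle of its underside. It stays.
- plain_b: Second plain oak blank, like plain_a. It stays.
- billet: Wooden block fixed to the bench, 120 (x) x 205 (y) x 65 mm tall; origin: centre of its underside. Three blanks lie on it side by side, 4 mm apart, in any order, along its x, noses to -x, overhanging its -x edge (x = -60 mm) by 87 mm. Pressed at the overhang to within 25 mm of the bench, a blank tips, slides outward and stays leaning on that edge at 25 to 45 degrees, nose on the bench.
- vblock: Wooden V-block fixed to the bench, 90 mm long (x), 76 mm wide (y), 75 mm tall. Origin: centre of its underside. A 90 degree groove, open at both ends, runs along its x; its two faces rise at 45 degrees from the bottom line (50 mm up) to the rims (75 mm up, at y = +-25 mm), 35 mm up the slope.
- vblock_groove (a point): Bottom line of the groove at the middle of its length, 50 mm above the bench; axes as vblock.
- vise: Quick-action vise fixed to the bench. Origin on the bench under the middle of the fixed jaw's face (plane y = 0, jaw body to y = +34 mm). Jaws 116 mm wide along x, tops at z = 78 mm; moving jaw at -y. The floor between them, two steel ways, is at z = 42 mm. Nut block 70 mm wide at y = -123 to -145 mm, top z = 60 mm; the 14 mm screw (axis z = 48 mm) goes through it to a cross handle.
- vise_seat (a point): Middle of the fixed jaw's face at the height of the ways (42 mm above the bench); axes as vise.
- jaw (a joint): Gap between the jaws in m: 0 when shut, grows as the moving jaw slides open along the vise's -y, up to 0.055. The jaw slides freely when pushed (about 3 N) and stays where it is left.
- jaw_back (a point): Middle of the moving jaw's back face (29.5 mm behind its gripping face), 71 mm above the bench and 7 mm below its top: push here towards the vise's +y to close.
- gouge_a: Bystander: carver's gouge, dark wooden handle, 230 mm long, 26 mm thick, lying down.
- gouge_b: Bystander: short palm gouge, dark wooden handle, 165 mm long, 26 mm thick, lying down.
- mallet: Bystander: round wooden carver's mallet standing on its head, 86 mm across, 215 mm tall.
- brush: Bystander: bench brush, 220 mm long, 20 mm thick, lying down.
- oilstone: Bystander: grey sharpening stone, 150 x 50 x 25 mm.
- glue: Bystander: glue bottle, 64 mm across, 170 mm tall.
- tin: Bystander: open steel tin, 80 mm across, 100 mm tall.

How it is judged:
By the outcome, as a careful person would: the job done as asked, in the order asked, and still so for the second after the job is handed in, with the robot touching nothing.
It also fails if it takes over 56 s, if anything falls off the work surface, if the arm or the gripper's body presses on something with over 40 N, if the wrist force passes 120 N, or if a joint passes its speed limit or range.

## Working session

There is one attempt and no reset: what is moved stays moved. The work goes in short steps, Python scripts to look and compute and a shell command to move; the robot and the scene stay as the last step left them, time stands still between calls to the robot, and variables do not carry over. Pictures are saved under pics/ and viewed, at most 10 in all, crops included, and the job is handed in when it is done.

```bash
ls; python3 - <<'E'
from rig import robot
import cv2,os,numpy as np
os.makedirs('pics',exist_ok=True)
for n in('scene','top'):
    cv2.imwrite(f'pics/{n}0.png',robot.read_camera(n)); m=robot.camera_model(n); print(n,m['fov_y'],m['cx'],m['cy']);print(np.round(m['world_from_camera'],4).tolist(), [k for k in m])
print(robot.sense())
E
```

```text
pics
rig.py
steer.py
scene 46.784345144341366 279.5464193066803 205.37014300892565
[[-0.3628, 0.6876, -0.629, 1.4431], [0.9318, 0.2769, -0.2347, 0.3533], [0.0127, -0.6713, -0.7411, 1.11], [0.0, 0.0, 0.0, 1.0]] ['fov_y', 'cx', 'cy', 'world_from_camera']
top 47.189615365777996 283.29016615162976 200.5693977203291
[[0.0074, -0.999, 0.0443, 0.4965], [-0.9997, -0.0084, -0.0227, 0.0337], [0.0231, -0.0441, -0.9988, 1.4161], [0.0, 0.0, 0.0, 1.0]] ['fov_y', 'cx', 'cy', 'world_from_camera']
{'time': 0.1, 'qpos': array([-1.34599749e+00,  4.23761556e-01,  1.63059558e+00, -1.67007892e-05,
        1.08858362e+00, -1.89996733e-02]), 'dq': array([ 0.00242325, -0.00021656, -0.00082335,  0.00162603,  0.00057231,
       -0.00099641]), 'joint_torque': array([-8.10990605e-04, -5.45611739e+01, -2.74325109e+01,  6.44671940e-02,
        1.88385614e-02, -2.10155110e-05]), 'tcp_pos': array([ 0.15078045, -0.60603418,  0.22198829]), 'eef_rot': array([ 9.92578784e-01,  1.21601407e-01, -7.65933126e-05, -6.69722139e-04]), 'contact_force': array([ 0.02496763, -0.3985421 ,  0.06719103]), 'wrist_torque': array([-0.04575682,  0.00425728, -0.07186334]), 'gripper_force': 0.0, 'finger_gap': 1.0009733408125028}
```
View pics/scene0.png

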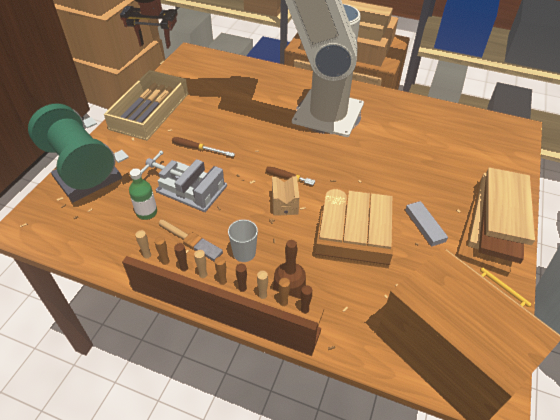

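View pics/top0.png

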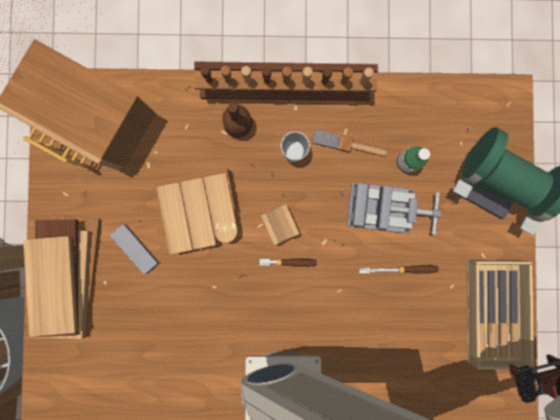

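The overview shows the arched blank as the right-hand one in the top view (nose at about (226,230)). The V-block is at (280,225) and the vise at (385,207), with its handle to the right. The mallet, tin, gouges and brush are clear of these. I'll enlarge next.

```bash
python3 - <<'E'
import cv2,numpy as np
t=cv2.imread('pics/top0.png');s=cv2.imread('pics/scene0.png')
a=cv2.resize(t[165:260,150:450],(798,253),interpolation=cv2.INTER_CUBIC)
b=cv2.resize(s[145:270,150:400],(680,340),interpolation=cv2.INTER_CUBIC)
o=np.zeros((600,798,3),np.uint8);o[:253]=a;o[258:598,:680]=b
cv2.imwrite('pics/crop0.png',o)
E
```

View pics/crop0.png

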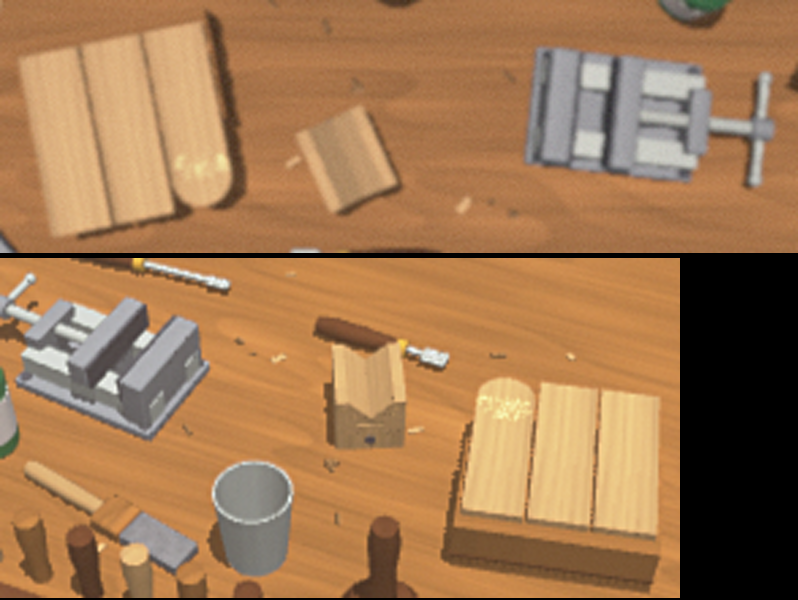

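The crop shows all three stations clearly in both views, and the corners can be matched. The arched blank's nose is at top (228,243) and scene (336,189). The V-block rims and both jaws' top corners are visible. Next I triangulate them.

```bash
cat > h.py <<'E'
import numpy as np,cv2
from rig import robot
from scipy.spatial.transform import Rotation as R
M={n:robot.camera_model(n) for n in('scene','top')}
def ray(n,p):
    m=M[n];f=210/np.tan(np.radians(m['fov_y']/2));T=np.array(m['world_from_camera'])
    d=T[:3,:3]@[(p[0]-m['cx'])/f,(p[1]-m['cy'])/f,1];return T[:3,3],d/np.linalg.norm(d)
def plane(n,p,z):
    o,d=ray(n,p);return o+d*(z-o[2])/d[2]
def proj(n,P):
    m=M[n];f=210/np.tan(np.radians(m['fov_y']/2));T=np.linalg.inv(m['world_from_camera'])
    q=T[:3,:3]@np.asarray(P)+T[:3,3];return np.array([q[0]/q[2]*f+m['cx'],q[1]/q[2]*f+m['cy']])
def tri(pt,ps):
    o1,d1=ray('top',pt);o2,d2=ray('scene',ps)
    s=np.linalg.lstsq(np.c_[d1,-d2],o2-o1,rcond=None)[0]
    a,b=o1+s[0]*d1,o2+s[1]*d2;return (a+b)/2,np.linalg.norm(a-b)
def ct(x,y):return (150+(x+.5)/2.66-.5,165+(y+.5)/2.66-.5)
def cs(x,y):return (150+(x+.5)/2.72-.5,145+(y-258+.5)/2.72-.5)
E
python3 - <<'E'
from h import *
P={'arch tail L':((142,32),(526,518)),'arch tail R':((206,22),(463,513)),'nose':((205,208),(507,378)),
'plainL tailL':((20,60),(658,535)),'plainL noseL':((51,236),(660,396)),'mid noseR':((172,214),(541,384)),
'vb ++':((297,137),(405,404)),'vb +-':((362,107),(334,408)),'vb -- ':((399,185),(332,346)),'vb -+':((338,213),(404,347)),
'fix far out':((548,48),(121,384)),'fix near out':((541,160),(200,325)),'fix near in':((572,162),(181,318)),
'mov far in':((613,55),(92,372)),'mov near in':((610,170),(147,305)),'mov near out':((640,173),(130,298)),'mov far out':((646,57),(72,362))}
for k,(a,b) in P.items():
    p,e=tri(ct(*a),cs(*b));print(k,np.round(p,4),round(e,4))
E
```

```text
arch tail L [0.6201 0.2293 0.0751] 0.0041
arch tail R [0.6315 0.1655 0.0666] 0.0086
nose [0.4374 0.1582 0.073 ] 0.0025
plainL tailL [0.5898 0.3564 0.0724] 0.0039
plainL noseL [0.4071 0.3185 0.0779] 0.0015
mid noseR [0.4305 0.1938 0.0707] 0.0001
vb ++ [0.5118 0.0646 0.0677] 0.0009
vb +- [ 0.5443 -0.0043  0.066 ] 0.0004
vb --  [ 0.4618 -0.0419  0.0707] 0.0035
vb -+ [0.4302 0.0271 0.0661] 0.0142
fix far out [ 0.6119 -0.2094  0.0867] 0.025
fix near out [ 0.4892 -0.1915  0.074 ] 0.0026
fix near in [ 0.4861 -0.2211  0.0723] 0.0098
mov far in [ 0.6007 -0.268   0.0742] 0.002
mov near in [ 0.479  -0.2647  0.0707] 0.0035
mov near out [ 0.4747 -0.2933  0.0689] 0.011
mov far out [ 0.5972 -0.2989  0.0758] 0.0098
```

```bash
cat >> h.py <<'E'
def fit(name,L,z):
    A=[];B=[]
    for m,t,s in L:
        for n,p in(('top',t and ct(*t)),('scene',s and cs(*s))):
            if p: A.append(m);B.append(plane(n,p,z)[:2])
    A=np.array(A)/1e3;B=np.array(B);a=A-A.mean(0);b=B-B.mean(0)
    th=np.arctan2((a[:,0]*b[:,1]-a[:,1]*b[:,0]).sum(),(a*b).sum());c,s=np.cos(th),np.sin(th)
    Q=np.array([[c,-s],[s,c]]);t=B.mean(0)-Q@A.mean(0)
    print(name,np.round(t,4),'yaw',round(np.degrees(th),2),'res mm',np.round(np.linalg.norm(A@Q.T+t-B,axis=1)*1e3,1));return t,th
E
python3 - <<'E'
from h import *
fit('arched',[((95,31),(142,32),(526,518)),((95,-31),(206,22),(463,513)),((-95,0),(205,208),(507,378))],.075)
fit('row (origin mid blank)',[((95,97),(20,60),(658,535)),((-95,97),(51,236),(660,396)),((-95,-31),(172,214),(541,384)),((95,-97),(206,22),(463,513))],.075)
fit('vb',[((45,25),(302,134),None),((45,25),None,(405,404)),((45,-25),None,(334,408)),((-45,-25),None,(332,346)),((-45,25),None,(404,347))],.075)
fit('vb outer',[((45,38),(297,137),(408,404)),((45,-38),(362,107),(334,408)),((-45,-38),(399,185),(332,346)),((-45,38),(338,213),(404,347))],.075)
t,th=fit('fixed',[((58,34),(548,48),None),((-58,34),(541,160),(200,325)),((-58,0),(572,162),(181,318)),((58,0),(580,50),None)],.078)
fit('mov (origin=gripping face)',[((58,0),(615,55),(92,372)),((-58,0),(609,170),(147,305)),((-58,-29.5),(640,173),(130,298)),((58,-29.5),(646,57),(72,362))],.078)
E
```

```text
arched [0.5332 0.178 ] yaw 11.83 res mm [0.9 3.5 6.6 5.6 3.2 1.1]
row (origin mid blank) [0.5191 0.2425] yaw 11.84 res mm [3.7 1.7 1.  2.7 2.  2.9 6.5 6. ]
vb [0.4913 0.0162] yaw 24.03 res mm [ 7.3 10.4 16.2 14.5 16.1]
vb outer [0.4903 0.013 ] yaw 24.76 res mm [4.1 4.1 3.4 5.2 4.1 1.8 8.2 8.5]
fixed [ 0.5466 -0.2272] yaw -5.61 res mm [0.3 5.  0.7 3.3 8.6 1.5]
mov (origin=gripping face) [ 0.5417 -0.2641] yaw -3.73 res mm [2.6 5.1 5.2 2.5 8.3 7.8 5.8 5. ]
```

The manual's scale: shifts go in units of 20 mm and turns go in units of 0.25 rad. Converting my numbers, 0.06 rad is 0.24.

```bash
python3 - <<'E'
from h import *
for n,p,z in (('tin',(296,148),.1),('tin right',(311,150),.1),('tin left',(281,150),.1),('gouge_b L',(262,262),.013),('gouge_b R',(315,263),.013),('mallet head',(238,122),.05),('brush L',(313,138),.015),('brush R',(386,153),.015)):
    print(n,np.round(plane('top',p,z),3))
t=np.array([.4903,.013]);a=np.radians(24.76);Q=np.array([[np.cos(a),-np.sin(a)],[np.sin(a),np.cos(a)]])
tin=plane('top',(296,148),.1)[:2];print('tin in vb frame',Q.T@(tin-t))
E
for i in 1; do echo '0 0 0 0.24 0.24 0.24 0;0 0 0 0.24 0.24 0.24 0;0 0 0 0.24 0.24 0.24 0' | python3 steer.py; done; python3 - <<'E'
from rig import robot;s=robot.sense()
print(s['qpos'].tolist(),s['tcp_pos'].tolist(),s['eef_rot'].tolist())
E
```

```text
tin [ 0.7  -0.03  0.1 ]
tin right [ 0.695 -0.072  0.1  ]
tin left [0.694 0.011 0.1  ]
gouge_b L [0.38  0.062 0.013]
gouge_b R [ 0.378 -0.092  0.013]
mallet head [0.781 0.134 0.05 ]
brush L [ 0.743 -0.084  0.015]
brush R [ 0.701 -0.3    0.015]
tin in vb frame [ 0.17245569 -0.1271834 ]
time: 0.35
tcp_pos: [0.1516, -0.6063, 0.2231]
eef_rot: [0.991, 0.03, 0.079, -0.101]
contact_force: [-0.5, 0.5, -0.2]
finger_gap: 0.811
gripper_force: 0.0
[-1.4332974725719945, 0.5109840856914939, 1.5107828698901355, 0.18527583799474376, 1.3110851053225279, 0.011275503377639967] [0.15156786631618532, -0.6063386014224705, 0.22309310532604112] [0.9912192551813894, 0.03039291490111991, 0.07942081959052583, -0.10125706047991932]
```

```bash
python3 - <<'E'
from h import *
import itertools
q=np.array([-1.4332974725719945, 0.5109840856914939, 1.5107828698901355, 0.18527583799474376, 1.3110851053225279, 0.011275503377639967]);e=R.from_quat([0.9912192551813894, 0.03039291490111991, 0.07942081959052583, -0.10125706047991932])
for s4,s6 in itertools.product((1,-1),(1,-1)):
    r=R.from_euler('Z',q[0])*R.from_euler('Y',q[1]+q[2])*R.from_euler('Z',s4*q[3])*R.from_euler('Y',q[4])*R.from_euler('Z',s6*q[5]+np.pi/2)
    print(s4,s6,(r.inv()*e).magnitude())
E
```

```text
1 1 2.4910804277993284e-16
1 -1 0.022551006755279827
-1 1 0.3705516759894878
-1 -1 0.37696614039417053
```

```bash
cat >> h.py <<'E'
import json,os,math
from scipy.optimize import least_squares
def log():
    s=robot.sense();open('log.jsonl','a').write(json.dumps([list(s['qpos']),list(s['tcp_pos'])])+'\n');return s
def rows(p,Rt,s=None,frac=1,grip=1.0):
    """print identical rows leading to target pose"""
    s=s or robot.sense();p0=np.array(s['tcp_pos']);R0=R.from_quat(s['eef_rot']);w=(R0.inv()*Rt).as_rotvec()
    d=np.asarray(p)-p0
    n=max(1,math.ceil(max(np.linalg.norm(d)/.0405,np.linalg.norm(w)/.122)))
    while 1:
        S=sum((R0*R.from_rotvec(w*k/n)).as_matrix() for k in range(n));v=np.linalg.solve(S,d)
        if np.linalg.norm(v)<.0412:break
        n+=1
    print(n,'x','%.4f %.4f %.4f  %.4f %.4f %.4f'%(*v,*(w/n)))
def B(yaw): # tool down, tool x along yaw
    c,s=np.cos(yaw),np.sin(yaw);return R.from_matrix(np.array([[c,s,0],[s,-c,0],[0,0,-1.]]))
def down(x,y): pass
def parts(q):
    r1=R.from_euler('Z',q[0]).as_matrix();r2=r1@R.from_euler('Y',q[1]).as_matrix();r3=r1@R.from_euler('Y',q[1]+q[2]).as_matrix()
    r6=r3@R.from_euler('ZY',[q[3],0]).as_matrix()@R.from_euler('Y',q[4]).as_matrix()
    return np.c_[r1[:,0],[0,0,1],r2[:,2],r3[:,0],r3[:,2],r6[:,2]],R.from_matrix(r6)*R.from_euler('Z',q[5]+np.pi/2)
def calib():
    D=[json.loads(l) for l in open('log.jsonl')];A=np.vstack([parts(q)[0] for q,_ in D]);b=np.hstack([p for _,p in D])
    L,res,rk,sv=np.linalg.lstsq(A,b,rcond=1e-6);return L,np.abs(A@L-b).max(),sv
LO=np.array([-3,-.9,.09,-1.31,.11,-2.54]);HI=np.array([3,2.11,2.58,4.45,2.69,2.54])
def ik(p,Rt,q0):
    L=calib()[0]
    def f(q):
        A,r=parts(q);return np.r_[(A@L-p)*5,(r.inv()*Rt).as_rotvec()]
    best=None
    for x0 in (q0,q0+[0,0,0,.5,0,0],q0-[0,0,0,.5,0,0]):
        o=least_squares(f,np.clip(x0,LO+.01,HI-.01),bounds=(LO,HI))
        if best is None or o.cost<best.cost:best=o
    return best.x,best.cost
E
cat > log0.py <<'E'
import json
open('log.jsonl','w').write(json.dumps([[-1.34599749,4.23761556e-01,1.63059558,-1.67007892e-05,1.08858362,-1.89996733e-02],[0.15078045,-0.60603418,0.22198829]])+'\n')
E
python3 log0.py; python3 - <<'E'
from h import *
log();rows([.5,-.25,.24],B(np.radians(11.83)))
E
```

```text
13 x 0.0301 -0.0237 0.0039  -0.0143 -0.0138 -0.0111
```

```bash
L='python3 -c "from h import *;log()"'
S(){ :; }
echo '1.505 -1.185 0.195 -0.0572 -0.0552 -0.0444 0;1.505 -1.185 0.195 -0.0572 -0.0552 -0.0444 0;1.505 -1.185 0.195 -0.0572 -0.0552 -0.0444 0;1.505 -1.185 0.195 -0.0572 -0.0552 -0.0444 0;1.505 -1.185 0.195 -0.0572 -0.0552 -0.0444 0' | python3 steer.py >/dev/null; eval $L
echo '1.505 -1.185 0.195 -0.0572 -0.0552 -0.0444 0;1.505 -1.185 0.195 -0.0572 -0.0552 -0.0444 0;1.505 -1.185 0.195 -0.0572 -0.0552 -0.0444 0;1.505 -1.185 0.195 -0.0572 -0.0552 -0.0444 0;1.505 -1.185 0.195 -0.0572 -0.0552 -0.0444 0' | python3 steer.py >/dev/null; eval $L
echo '1.505 -1.185 0.195 -0.0572 -0.0552 -0.0444 0;1.505 -1.185 0.195 -0.0572 -0.0552 -0.0444 0;1.505 -1.185 0.195 -0.0572 -0.0552 -0.0444 0' | python3 steer.py
python3 - <<'E'
from h import *
log();print(calib());rows([.4598,.1626,.14],B(np.radians(11.83)))
E
```

```text
time: 1.43
tcp_pos: [0.5002, -0.2481, 0.2383]
eef_rot: [0.995, 0.104, -0.001, 0.002]
contact_force: [0.9, -0.9, 0.1]
finger_gap: 0.006
gripper_force: 0.0
(array([0.16956372, 0.93726348, 0.51206613, 0.58778076, 0.58695905,
       0.38871567]), np.float64(0.011248935938038496), array([4.43522873, 3.20078709, 0.23838691, 0.16136042, 0.02765627,
       0.0088199 ]))
11 x 0.0041 -0.0373 0.0089  0.0003 0.0003 0.0002
```

```bash
L='python3 -c "from h import *;log()"'
echo '0.2 -1.865 0.445 0 0 0 0;0.2 -1.865 0.445 0 0 0 0;0.2 -1.865 0.445 0 0 0 0;0.2 -1.865 0.445 0 0 0 0;0.2 -1.865 0.445 0 0 0 0' | python3 steer.py >/dev/null; eval $L
echo '0.2 -1.865 0.445 0 0 0 0;0.2 -1.865 0.445 0 0 0 0;0.2 -1.865 0.445 0 0 0 0;0.2 -1.865 0.445 0 0 0 0;0.2 -1.865 0.445 0 0 0 0' | python3 steer.py >/dev/null; eval $L
echo '0.2 -1.865 0.445 0 0 0 0;0 0 0 0 0 0 0' | python3 steer.py
python3 - <<'E'
from h import *
log();print(calib());rows([.4598,.1626,.022],B(np.radians(11.83)))
D=[json.loads(l) for l in open('log.jsonl')]
for q,p in D: print(np.round(q,3),np.round(p,4))
E
```

```text
time: 2.43
tcp_pos: [0.4559, 0.1652, 0.1378]
eef_rot: [0.994, 0.106, -0.002, 0.001]
contact_force: [-0.5, 0.4, 1.3]
finger_gap: 0.007
gripper_force: 0.0
(array([-0.00958172,  0.35355115,  0.59627847,  0.08407889,  0.48981199,
        0.37413879]), np.float64(0.011791253744742096), array([5.60466396, 4.04023576, 0.38636389, 0.2571069 , 0.18635129,
       0.11886584]))
3 x 0.0012 0.0011 0.0386  0.0006 0.0015 0.0020
[-1.346  0.424  1.631 -0.     1.089 -0.019] [ 0.1508 -0.606   0.222 ]
[-1.433  0.511  1.511  0.185  1.311  0.011] [ 0.1516 -0.6063  0.2231]
[-1.116  0.335  1.722  0.146  1.165  0.273] [ 0.2914 -0.4745  0.2434]
[-0.721  0.275  1.792  0.061  1.083  0.645] [ 0.4244 -0.335   0.246 ]
[-0.479  0.307  1.765 -0.006  1.069  0.886] [ 0.5002 -0.2481  0.2383]
[-0.15   0.259  1.96  -0.004  0.925  1.216] [ 0.4795 -0.0615  0.1927]
[ 0.242  0.322  2.005 -0.003  0.818  1.607] [0.4604 0.1249 0.1478]
[ 0.324  0.35   1.993 -0.002  0.803  1.683] [0.4559 0.1652 0.1378]
```

```bash
sed -i 's/return np.c_\[r1\[:,0\],\[0,0,1\]/return np.c_[r1[:,1],r1[:,0],[0,0,1]/' h.py
python3 - <<'E'
from h import *
print(calib())
E
echo '0.05 0.05 1.93 0 0 0 0;0 0 1.93 0 0 0 0;0 0 1 0 0 0 0;0 0 0.965 0 0 0 0;0 0 0 0 0 0 0' | python3 steer.py
python3 - <<'E'
from h import *
log();cv2.imwrite('pics/scene1.png',robot.read_camera('scene')); cv2.imwrite('pics/c1.png',cv2.resize(robot.read_camera('scene')[120:280,230:430],(800,600)))
E
```

```text
(array([ 1.19000002e-02, -2.79784151e-09,  3.12400002e-01,  5.63099994e-01,
        7.74999970e-02,  4.84900004e-01,  3.09643996e-01]), np.float64(5.17499434971036e-09), array([5.60478199, 4.04025779, 2.83023347, 0.38195486, 0.25486765,
       0.16623815, 0.11845746]))
time: 2.85
tcp_pos: [0.4557, 0.1583, 0.0196]
eef_rot: [0.995, 0.104, -0.004, 0.002]
contact_force: [0.0, 0.5, -0.8]
finger_gap: 0.006
gripper_force: 0.0
```

View pics/c1.png

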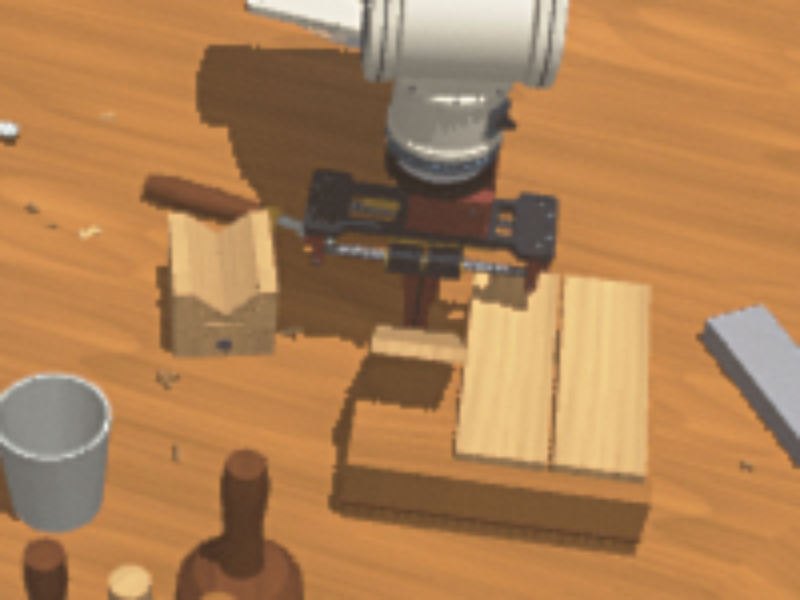

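The crop shows the blank tipped: its tail edge is raised, it leans on the billet edge, and the plain blanks haven't moved. I'll retract and open the gripper.

```bash
echo '0 0 -2 0 0 0 0;0 0 -2 0 0 0 0;0 1.5 -1.4 0 0 0 1;0 2 -0.25 0 0 0 1;0 2 0 0 0 0 1' | python3 steer.py >/dev/null;  echo '0 2 0 0 0 0 1;0 2 0 0 0 0 1' | python3 steer.py
python3 - <<'E'
from h import *
t=robot.read_camera('top');s=robot.read_camera('scene')
cv2.imwrite('pics/top2.png',t);cv2.imwrite('pics/scene2.png',s)
o=np.zeros((600,800,3),np.uint8)
a=cv2.resize(t[160:265,150:300],(420,294),interpolation=cv2.INTER_CUBIC)
b=cv2.resize(s[175:275,300:410],(616,560),interpolation=cv2.INTER_CUBIC)
o=np.zeros((600,798,3),np.uint8)
b=cv2.resize(s[175:275,310:400],(540,600),interpolation=cv2.INTER_CUBIC)
a=cv2.resize(t[165:265,155:245],(258,287),interpolation=cv2.INTER_CUBIC)
cv2.imwrite('pics/c2.png',cv2.hconcat([cv2.resize(t[165:265,185:245],(360,600),interpolation=cv2.INTER_CUBIC),cv2.resize(s[180:280,310:383],(438,600),interpolation=cv2.INTER_CUBIC)]))
E
```

```text
time: 3.53
tcp_pos: [0.4987, -0.0282, 0.1389]
eef_rot: [0.995, 0.104, 0.001, 0.002]
contact_force: [0.9, -0.5, 0.1]
finger_gap: 0.344
gripper_force: 0.0
```

View pics/c2.png

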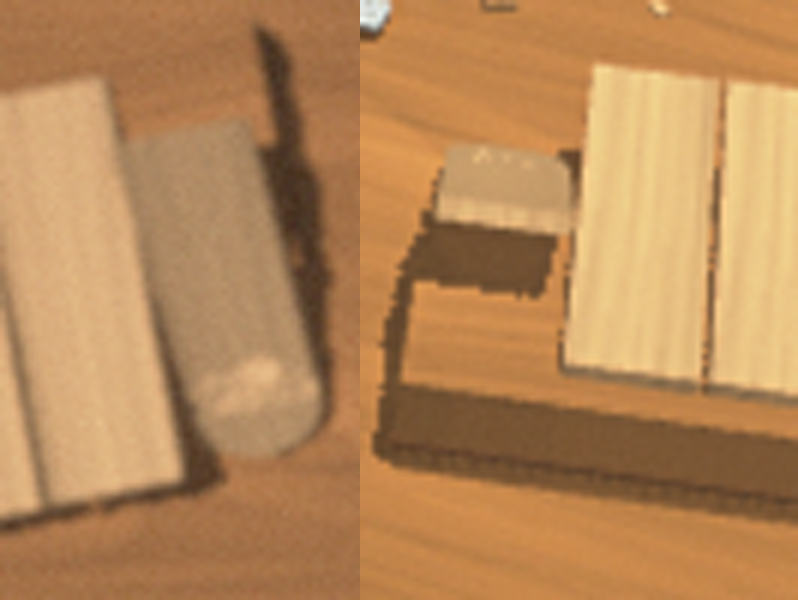

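The pictures show the blank leaning alone. In the top view its tail edge runs from (130,142) to (248,120) in the crop and its nose is at (262,455). In the scene view the end face's lower edge runs from (436,220) to (570,234).

```bash
python3 - <<'E'
from h import *
c1=lambda x,y:(185+(x+.5)/6-.5,165+(y+.5)/6-.5)
c2=lambda x,y:(310+(x-360+.5)/6-.5,180+(y+.5)/6-.5)
Rb=tri(c1(250,121),c2(436,220));Lb=tri(c1(130,143),c2(570,234));print('bottom tail R',Rb,'L',Lb)
Rb2=tri(c1(250,121),c2(442,193));Lb2=tri(c1(130,143),c2(574,203));print('top tail R',Rb2,'L',Lb2)
n=plane('top',c1(262,456),.006);print('nose',n)
m=(Rb[0]+Lb[0])/2;w=Lb[0]-Rb[0];print('width',np.linalg.norm(w),np.degrees(np.arctan2(-w[0],w[1])),'len',np.linalg.norm(m-n),'incl',np.degrees(np.arcsin((m-n)[2]/np.linalg.norm(m-n))),'yaw',np.degrees(np.arctan2(*(m-n)[1::-1])))
E
```

```text
bottom tail R (array([0.5952097 , 0.15960346, 0.11774694]), np.float64(0.0023512727724344135)) L (array([0.58388281, 0.21576347, 0.12020086]), np.float64(0.008148481050851634))
top tail R (array([0.5935855 , 0.15921666, 0.13432159]), np.float64(0.0048637949211707224)) L (array([0.58237021, 0.21405177, 0.13896744]), np.float64(0.009934335677393106))
nose [0.44082292 0.16134261 0.006     ]
width 0.057343409907609215 11.402986379741668 len 0.18861487672488983 incl 36.79587907241671 yaw 10.043678482075467
```

```bash
cat > st.py <<'E'
from h import *
TF=np.diag([1,-1,-1.])
def blank(yaw,pitch,roll): # nose-down pitch, roll about own x (left edge up), world
    return R.from_euler('Z',yaw)*R.from_euler('Y',-pitch)*R.from_euler('X',roll)
ya=np.radians(11.5);th=np.radians(38.5);G=73
RG=blank(ya,th,0);OG=np.array([.589,.188,.1185])-RG.apply([.095,0,0])
def tool(O,Rb,z=-.014,g=G/1e3): return O+Rb.apply([g,0,z]),R.from_matrix(Rb.as_matrix()@TF)
pG,rG=tool(OG,RG)
yv=np.radians(24.76);V=np.array([.4903,.013,.05]);RV=blank(yv,0,np.pi/4)
OV=V+R.from_euler('Z',yv).apply([-.011,0,0])+RV.apply([0,.031,0])
pV,rV=tool(OV,RV)
# regrasp: tool z=-u, closing along n; tip at u=48mm, at blank mid; option s
def regrasp(s,u=.048,x=0.0):
    b=RV.as_matrix();Z=-b[:,1];Y=s*b[:,2];X=np.cross(Y,Z)
    return OV+RV.apply([x,u-.031,.005]),R.from_matrix(np.c_[X,Y,Z])
yz=np.radians(-4.7);S=np.array([.5455,-.2275,.042])
E
python3 - <<'E'
from st import *
print('fit z edge check', pG)
q0=np.array([.32,.35,1.99,0,.8,1.68])
for n,(p,r) in dict(Gup=(pG-.06*rG.as_matrix()[:,2],rG),G=(pG,rG),Vup=(pV+[0,0,.09],rV),V=(pV,rV),Vback=(pV-.1*rV.as_matrix()[:,2],rV),r1u=(lambda a:(a[0]-.06*a[1].as_matrix()[:,2],a[1]))(regrasp(1)),r1=regrasp(1),rm=regrasp(-1)).items():
    q,c=ik(p,r,q0);print(n,np.round(p,3),np.round(q,2),'cost %.1e'%c,'marg',np.round(min((q-LO).min(),(HI-q).min()),2))
rows(*(pG-.07*rG.as_matrix()[:,2],rG))
E
```

```text
fit z edge check [0.58066851 0.18630494 0.09384816]
Gup [0.544 0.179 0.141] [ 0.34  0.33  2.17 -0.86  0.11  2.54] cost 5.9e-03 marg 0.0
G [0.581 0.186 0.094] [ 0.33  0.47  2.08 -0.86  0.11  2.54] cost 1.2e-02 marg 0.0
Vup [0.533 0.068 0.152] [-0.23  0.65  1.68  0.6   1.4   0.62] cost 3.5e-31 marg 0.9
V [0.533 0.068 0.062] [-0.23  0.79  1.69  0.62  1.28  0.54] cost 2.7e-25 marg 0.89
Vback [0.563 0.004 0.133] [-0.31  0.73  1.58  0.55  1.45  0.59] cost 4.0e-28 marg 1.0
r1u [0.45  0.075 0.13 ] [ 0.63  0.5   2.11 -0.97  1.    2.51] cost 6.6e-30 marg 0.03
r1 [0.468 0.036 0.087] [ 0.52  0.58  2.11 -1.07  0.91  2.54] cost 3.8e-04 marg 0.0
rm [0.468 0.036 0.087] [ 0.53  0.59  2.13 -1.1   0.91 -0.55] cost 1.4e-18 marg 0.21
6 x 0.0134 -0.0328 0.0020  0.0007 0.1117 0.0005
```

```bash
cat >> st.py <<'E'
def toolp(O,Rb,dl,opt=1,depth=.016,g=G/1e3): # tool pitched by dl (deg) toward tail relative to blank normal
    r=R.from_matrix(Rb.as_matrix()@(TF if opt>0 else np.diag([-1,1,-1.])));r=R.from_rotvec(Rb.apply([0,np.radians(dl),0]))*r
    return O+Rb.apply([g,0,.005])+depth*r.as_matrix()[:,2],r
E
python3 - <<'E'
from st import *
q0=np.array([.32,.35,1.99,0,.8,1.68])
for opt in(1,-1):
  qi=q0 if opt>0 else q0-[0,0,0,0,0,3.1]
  for dl in (8,13.5,18.5):
    for n,(O,Rb) in dict(G=(OG,RG),V=(OV,RV)).items():
        p,r=toolp(O,Rb,dl,opt);z=r.as_matrix()[:,2]
        for up in (0,.09):
            q,c=ik(p-up*z,r,qi);print(opt,dl,n,up,np.round(p-up*z,3),np.round(z,2),np.round(q,2),'cost %.0e'%c)
E
```

```text
1 8 G 0 [0.577 0.186 0.095] [ 0.5   0.1  -0.86] [ 0.33  0.47  2.09 -0.86  0.11  2.54] cost 4e-04
1 8 G 0.09 [0.532 0.176 0.172] [ 0.5   0.1  -0.86] [ 0.34  0.26  2.17 -0.36  0.2   2.04] cost 1e-27
1 8 V 0 [0.532 0.065 0.064] [-0.42  0.58 -0.7 ] [-0.19  0.82  1.61  0.52  1.38  0.61] cost 4e-30
1 8 V 0.09 [0.57  0.013 0.127] [-0.42  0.58 -0.7 ] [-0.25  0.78  1.48  0.47  1.55  0.65] cost 2e-25
1 13.5 G 0 [0.576 0.185 0.094] [ 0.41  0.08 -0.91] [ 0.32  0.47  2.05 -0.26  0.19  1.93] cost 1e-22
1 13.5 G 0.09 [0.538 0.178 0.176] [ 0.41  0.08 -0.91] [ 0.33  0.27  2.09 -0.15  0.35  1.83] cost 4e-31
1 13.5 V 0 [0.531 0.064 0.064] [-0.5   0.53 -0.69] [-0.16  0.84  1.55  0.46  1.46  0.66] cost 1e-29
1 13.5 V 0.09 [0.576 0.017 0.126] [-0.5   0.53 -0.69] [-0.21  0.82  1.42  0.42  1.62  0.69] cost 4e-27
1 18.5 G 0 [0.574 0.185 0.094] [ 0.34  0.07 -0.94] [ 0.31  0.48  2.   -0.12  0.32  1.79] cost 7e-28
1 18.5 G 0.09 [0.544 0.179 0.178] [ 0.34  0.07 -0.94] [ 0.32  0.29  2.02 -0.09  0.49  1.76] cost 6e-27
1 18.5 V 0 [0.53  0.063 0.065] [-0.57  0.48 -0.67] [-0.14  0.87  1.51  0.41  1.52  0.69] cost 2e-
[... 623 characters left out ...]
538 0.178 0.176] [ 0.41  0.08 -0.91] [ 0.33  0.27  2.09 -0.15  0.35 -1.31] cost 3e-30
-1 13.5 V 0 [0.531 0.064 0.064] [-0.5   0.53 -0.69] [-0.16  0.84  1.55  0.46  1.46 -2.49] cost 2e-30
-1 13.5 V 0.09 [0.576 0.017 0.126] [-0.5   0.53 -0.69] [-0.21  0.82  1.42  0.42  1.62 -2.45] cost 2e-24
-1 18.5 G 0 [0.574 0.185 0.094] [ 0.34  0.07 -0.94] [ 0.31  0.48  2.   -0.12  0.32 -1.35] cost 3e-26
-1 18.5 G 0.09 [0.544 0.179 0.178] [ 0.34  0.07 -0.94] [ 0.32  0.29  2.02 -0.09  0.49 -1.38] cost 9e-31
-1 18.5 V 0 [0.53  0.063 0.065] [-0.57  0.48 -0.67] [-0.14  0.87  1.51  0.41  1.52 -2.46] cost 3e-31
-1 18.5 V 0.09 [0.581 0.02  0.125] [-0.57  0.48 -0.67] [-0.18  0.85  1.36  0.38  1.69 -2.42] cost 2e-19
```

```bash
cat >> st.py <<'E'
DL=13.5
OV=V+R.from_euler('Z',yv).apply([.061-G/1e3,0,0])+RV.apply([0,.031,0])
gp,gr=toolp(OG,RG,DL,1,.012);vp,vr=toolp(OV,RV,DL,1,.012)
E
python3 - <<'E'
from st import *
z=gr.as_matrix()[:,2];print(gp,vp,robot.sense()['tcp_pos']);rows(gp-.07*z,gr)
E
```

```text
[0.57404779 0.18495794 0.09784203] [0.53199298 0.06156166 0.06720501] [ 0.4998998  -0.03101621  0.13867949]
6 x 0.0150 -0.0328 -0.0012  0.0007 0.0724 0.0004
```

The manual's scale: shifts go in units of 20 mm and turns go in units of 0.25 rad. Converting my numbers, -0.0328 m is -1.64, 0.015 m is 0.75, 0.0724 rad is 0.2896.

```bash
echo '0.75 -1.64 -0.25 0 0.2896 0 1;0.75 -1.64 -0.15 0 0.2896 0 1;0.75 -1.64 -0.05 0 0.2896 0 1;0.75 -1.64 0 0 0.2896 0 1;0.75 -1.64 0.05 0 0.2896 0 1' | python3 steer.py 45 >/dev/null;echo '0.75 -1.64 0.05 0 0.2896 0 1;0 0 0 0 0 0 1' | python3 steer.py
python3 - <<'E'
from st import *
z=gr.as_matrix()[:,2];rows(gp-.05*z,gr);rows(gp,gr)
t=robot.read_camera('top');s=robot.read_camera('scene')
cv2.imwrite('pics/c3.png',cv2.hconcat([cv2.resize(t[150:250,185:252],(402,600),interpolation=cv2.INTER_CUBIC),cv2.resize(s[160:260,310:376],(396,600),interpolation=cv2.INTER_CUBIC)]))
E
```

```text
time: 4.22
tcp_pos: [0.5429, 0.1898, 0.1607]
eef_rot: [0.971, 0.103, 0.216, -0.023]
contact_force: [-0.4, -0.1, -0.0]
finger_gap: 0.97
gripper_force: 0.0
1 x 0.0001 0.0111 0.0194  -0.0043 -0.0016 0.0092
2 x 0.0000 0.0056 0.0347  -0.0022 -0.0008 0.0046
```

View pics/c3.png

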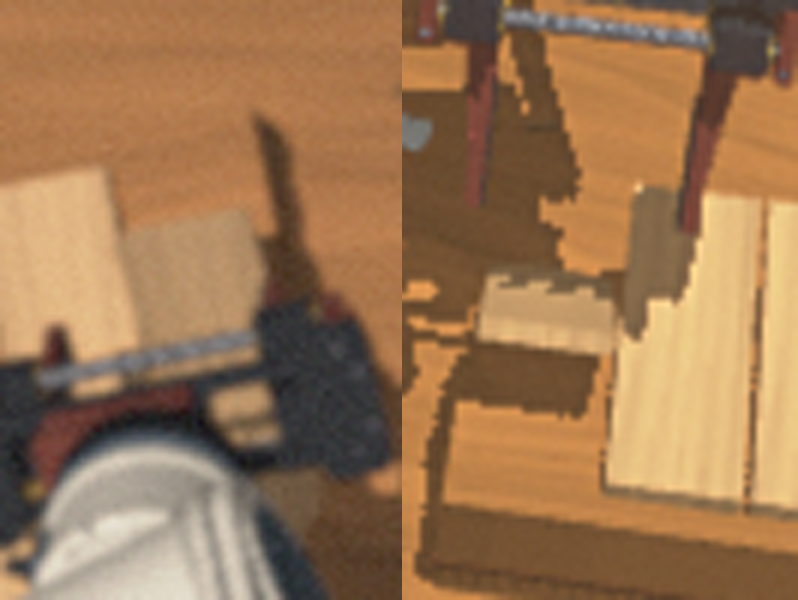

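The crop shows the open fingers straddling the tail, shifted slightly to the left. I'll correct that and descend.

In the tool's units: 0.02 m is 1, 0.011 m is 0.55, 0.009 rad is 0.036.

```bash
echo '0 0.55 0 -0.016 -0.0064 0.036 1;0 0 1 0 0 0 1;0 0 0 0 0 0 1' | python3 steer.py
python3 - <<'E'
from st import *
rows(gp,gr)
E
```

```text
time: 4.57
tcp_pos: [0.554, 0.174, 0.1396]
eef_rot: [0.972, 0.096, 0.211, -0.019]
contact_force: [-0.7, -0.7, 1.0]
finger_gap: 0.998
gripper_force: 0.0
2 x 0.0012 -0.0035 0.0235  0.0022 0.0042 -0.0013
```

```bash
echo '0.05 -0.15 1 0 0.008 0 1;0.05 -0.05 1 0 0.008 0 1;0 0 0.25 0 0 0 1;0 0 0 0 0 0 1' | python3 steer.py
python3 - <<'E'
from st import *
rows(gp,gr);s=robot.sense();print(s['qpos'],s['contact_force'])
E
```

```text
time: 4.9
tcp_pos: [0.5729, 0.1822, 0.0996]
eef_rot: [0.972, 0.096, 0.213, -0.019]
contact_force: [0.2, 0.6, -0.6]
finger_gap: 1.0
gripper_force: 0.0
1 x 0.0008 -0.0025 0.0023  0.0045 0.0053 -0.0020
[ 0.3149935   0.45698683  2.05169074 -0.25086307  0.21127773  1.92225406] [ 0.18814689  0.61759073 -0.5892467 ]
```

In the tool's units: -0.0025 m is -0.125, 0.002 m is 0.1, 0.004 rad is 0.016.

```bash
echo '0 -0.125 0.1 0.016 0.016 0 1;0 0 0 0 0 0 0.6;0 0 0 0 0 0 0.6;0 0 0 0 0 0 0.6;0 0 0 0 0 0 0.6' | python3 steer.py 45;echo '0 0 0 0 0 0 0.55;0 0 0 0 0 0 0.55;0 0 0 0 0 0 0.55' | python3 steer.py; python3 - <<'E'
from h import *
s=robot.sense();print(s['tcp_pos'],s['eef_rot'])
R0=R.from_quat(s['eef_rot']).as_matrix();print('world up in tool',R0.T@[0,0,1], 'robotward',R0.T@[-1,0,0])
E
```

```text
time: 5.32
tcp_pos: [0.5737, 0.186, 0.0993]
eef_rot: [0.971, 0.097, 0.216, -0.022]
contact_force: [0.4, -0.2, 0.3]
finger_gap: 0.737
gripper_force: 0.0
time: 5.57
tcp_pos: [0.5738, 0.186, 0.0989]
eef_rot: [0.971, 0.097, 0.216, -0.022]
contact_force: [-0.2, -1.3, 1.2]
finger_gap: 0.701
gripper_force: 45.0
[0.57376841 0.18601144 0.09885449] [ 0.97122657  0.09724158  0.21625613 -0.02227802]
world up in tool [ 0.4244001  -0.00121583 -0.90547395] robotward [-0.88755472 -0.19852274 -0.4157347 ]
```

```bash
echo '0.53 0 -1.13 0 0 0 0.5;0.85 0 -1.81 0 0 0 0.5;0.85 0 -1.81 0 0 0 0.5;0.5 0 -1.1 0 0 0 0.5;0 0 0 0 0 0 0.5' | python3 steer.py
python3 - <<'E'
from st import *
rows(vp+[0,0,.11],vr)
s=robot.sense();p,r=np.array(s['tcp_pos']),R.from_quat(s['eef_rot']);w=(r.inv()*vr).as_rotvec()
for f in np.linspace(0,1,6):
    pp=p+f*(vp+[0,0,.11]-p);q,c=ik(pp,r*R.from_rotvec(w*f),s['qpos']);print(np.round(q,2),'%.0e'%c)
E
```

```text
time: 5.98
tcp_pos: [0.5765, 0.1868, 0.2341]
eef_rot: [0.97, 0.097, 0.221, -0.023]
contact_force: [0.7, 0.2, -0.4]
finger_gap: 0.701
gripper_force: 45.0
10 x -0.0088 0.0115 0.0008  0.0818 -0.0736 -0.0139
[ 0.32  0.23  1.97 -0.1   0.5   1.77] 2e-31
[0.17 0.26 1.92 0.27 0.69 1.29] 2e-29
[0.04 0.34 1.84 0.42 0.93 1.04] 4e-29
[-0.05  0.44  1.75  0.47  1.17  0.89] 4e-24
[-0.12  0.56  1.64  0.47  1.39  0.8 ] 2e-31
[-0.16  0.69  1.54  0.45  1.61  0.73] 1e-25
```

In the tool's units: 0.0115 m is 0.575, -0.0088 m is -0.44, 0.0818 rad is 0.3272.

```bash
echo '-0.44 0.575 0.04 0.3272 -0.2944 -0.0556 0.5;-0.44 0.575 0.04 0.3272 -0.2944 -0.0556 0.5;-0.44 0.575 0.04 0.3272 -0.2944 -0.0556 0.5;-0.44 0.575 0.04 0.3272 -0.2944 -0.0556 0.5;-0.44 0.575 0.04 0.3272 -0.2944 -0.0556 0.5' | python3 steer.py >/dev/null;echo '-0.44 0.575 0.04 0.3272 -0.2944 -0.0556 0.5;-0.44 0.575 0.04 0.3272 -0.2944 -0.0556 0.5;-0.44 0.575 0.04 0.3272 -0.2944 -0.0556 0.5;-0.44 0.575 0.04 0.3272 -0.2944 -0.0556 0.5;-0.44 0.575 0.04 0.3272 -0.2944 -0.0556 0.5' | python3 steer.py >/dev/null;echo '0 0 0 0 0 0 0.5' | python3 steer.py
python3 - <<'E'
from st import *
rows(vp+[0,0,.05],vr);rows(vp+[0,0,.11],vr)
t=robot.read_camera('top');s=robot.read_camera('scene')
cv2.imwrite('pics/c4.png',cv2.hconcat([cv2.resize(t[140:260,210:330],(396,396),interpolation=cv2.INTER_CUBIC),cv2.resize(s[140:260,220:340],(396,396),interpolation=cv2.INTER_CUBIC)]))
E
```

```text
time: 6.9
tcp_pos: [0.5282, 0.0621, 0.1688]
eef_rot: [0.899, 0.226, -0.177, -0.331]
contact_force: [-0.5, 0.2, -1.5]
finger_gap: 0.702
gripper_force: 45.0
2 x 0.0057 0.0184 0.0173  0.0187 -0.0121 -0.0151
1 x 0.0014 -0.0042 -0.0081  0.0375 -0.0242 -0.0301
```

View pics/c4.png

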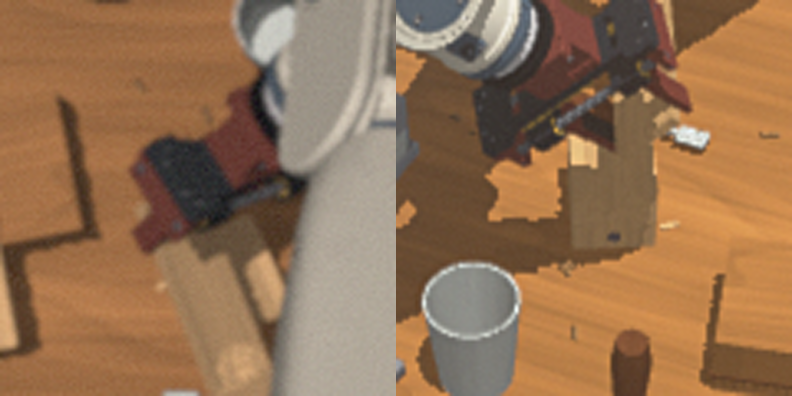

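The crop shows the blank held at 45° above the V-block, in line with the groove. The wrist is well above the tin. I'll lower it.

```bash
echo '0.285 0.92 0.865 0.0748 -0.0484 -0.0604 0.5;0.285 0.92 0.865 0.0748 -0.0484 -0.0604 0.5;0 0 0 0 0 0 0.5;0 0 0 0 0 0 0.5' | python3 steer.py
python3 - <<'E'
from st import *
rows(vp+[0,0,.025],vr);rows(vp+[0,0,.004],vr)
E
```

```text
time: 7.33
tcp_pos: [0.5326, 0.0648, 0.1232]
eef_rot: [0.888, 0.243, -0.183, -0.345]
contact_force: [-0.3, 0.2, -0.9]
finger_gap: 0.701
gripper_force: 45.0
1 x 0.0026 0.0237 0.0201  0.0081 -0.0054 0.0051
2 x 0.0030 0.0192 0.0173  0.0041 -0.0027 0.0026
```

```bash
echo '0.13 1.185 1.005 0.032 -0.02 0.02 0.5;0 0 0 0 0 0 0.5;0 0 0 0 0 0 0.5' | python3 steer.py
python3 - <<'E'
from st import *
rows(vp+[0,0,.004],vr);rows(vp,vr)
t=robot.read_camera('top');s=robot.read_camera('scene')
cv2.imwrite('pics/top5.png',t);cv2.imwrite('pics/scene5.png',s)
E
```

```text
time: 7.58
tcp_pos: [0.5325, 0.0611, 0.0933]
eef_rot: [0.887, 0.241, -0.187, -0.348]
contact_force: [0.7, 0.1, -0.2]
finger_gap: 0.702
gripper_force: 45.0
1 x 0.0034 0.0151 0.0157  0.0001 -0.0011 0.0007
1 x 0.0041 0.0180 0.0185  0.0001 -0.0011 0.0007
```

```bash
echo '0.1 0.5 0.5 0 0 0 0.5;0.05 0.2 0.2 0 0 0 0.5;0 0 0 0 0 0 0.5' | python3 steer.py; echo '0.05 0.15 0.15 0 0 0 0.5;0 0 0 0 0 0 0.5' | python3 steer.py
python3 - <<'E'
from st import *
rows(vp,vr)
t=robot.read_camera('top');s=robot.read_camera('scene')
cv2.imwrite('pics/c5.png',cv2.hconcat([cv2.resize(t[160:250,230:320],(396,396),interpolation=cv2.INTER_CUBIC),cv2.resize(s[145:235,240:330],(396,396),interpolation=cv2.INTER_CUBIC)]))
E
```

```text
time: 7.93
tcp_pos: [0.5318, 0.0608, 0.071]
eef_rot: [0.886, 0.241, -0.188, -0.348]
contact_force: [0.5, 0.4, -0.7]
finger_gap: 0.702
gripper_force: 45.0
time: 8.1
tcp_pos: [0.5328, 0.061, 0.0683]
eef_rot: [0.886, 0.241, -0.187, -0.349]
contact_force: [0.7, -0.2, 4.8]
finger_gap: 0.699
gripper_force: 45.0
1 x -0.0002 0.0002 0.0014  -0.0019 -0.0007 0.0009
```

View pics/c5.png

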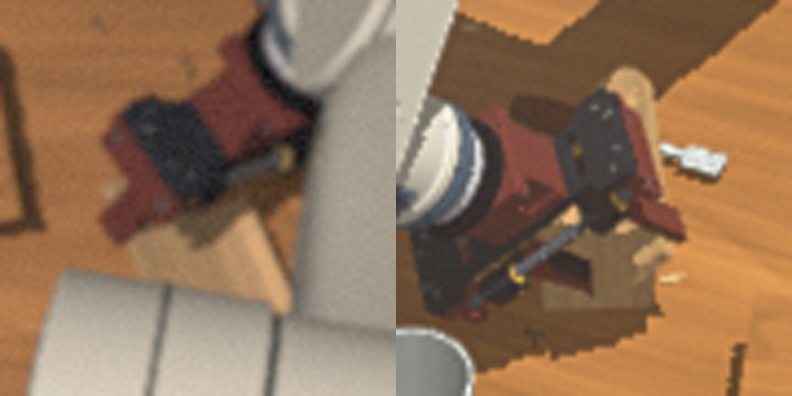

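The crop shows the blank seated in the groove and still held, with a 5 N contact at the expected height. I'll open and back off along the blank's normal.

```bash
echo '0 0 0 0 0 0 0.8;0 0 0 0 0 0 1;0 0 0 0 0 0 1;0 0 0 0 0 0 1;0 0 0 0 0 0 1' | python3 steer.py; echo '-0.2 0 -0.8 0 0 0 1;-0.45 0 -1.9 0 0 0 1;-0.45 0 -1.9 0 0 0 1;-0.45 0 -1.9 0 0 0 1;0 0 0 0 0 0 1' | python3 steer.py
python3 - <<'E'
from st import *
R0=R.from_quat(robot.sense()['eef_rot']).as_matrix();print('up',R0.T@[0,0,1])
q0=robot.sense()['qpos']
for s in(1,-1):
  for u in (.048,):
    for x in(-.03,0,.03):
        p,r=regrasp(s,u,x);z=r.as_matrix()[:,2]
        for b in(0,.07):
            for qs in (np.array([.53,.59,2.13,-1.1,.91,-.55*0+ (2.5 if s>0 else -.55)]),):
                q,c=ik(p-b*z,r,qs);print(s,x,b,np.round(p-b*z,3),np.round(q,2),'%.0e'%c)
E
```

```text
time: 8.62
tcp_pos: [0.5327, 0.0609, 0.0674]
eef_rot: [0.886, 0.241, -0.187, -0.348]
contact_force: [-0.3, 0.3, -0.3]
finger_gap: 0.995
gripper_force: 0.0
time: 9.03
tcp_pos: [0.5768, -0.0293, 0.1667]
eef_rot: [0.888, 0.241, -0.182, -0.346]
contact_force: [0.5, -1.1, 1.1]
finger_gap: 0.999
gripper_force: 0.0
up [-0.15730426 -0.70246622 -0.69411568]
1 -0.03 0 [0.439 0.023 0.087] [ 0.52  0.56  2.17 -1.06  0.89  2.54] 1e-03
1 -0.03 0.07 [0.419 0.068 0.137] [ 0.66  0.46  2.17 -0.96  1.    2.54] 4e-19
1 0 0 [0.467 0.036 0.087] [ 0.52  0.58  2.12 -1.07  0.91  2.54] 4e-04
1 0 0.07 [0.446 0.081 0.137] [ 0.64  0.49  2.1  -0.95  1.02  2.5 ] 7e-23
1 0.03 0 [0.494 0.048 0.087] [ 0.52  0.61  2.06 -1.08  0.93  2.54] 3e-06
1 0.03 0.07 [0.473 0.093 0.137] [ 0.63  0.51  2.04 -0.94  1.03  2.46] 5e-28
-1 -0.03 0 [0.439 0.023 0.087] [ 0.54  0.57  2.19 -1.13  0.89 -0.49] 4e-30
-1 -0.03 0.07 [0.419 0.068 0.137] [ 0.66  0.46  2.17 -0.96  1.   -0.6 ] 6e-24
-1 0 0 [0.467 0.036 0.087] [ 0.53  0.59  2.13 -1.1   0.91 -0.55] 1e-25
-1 0 0.07 [0.446 0.081 0.137] [ 0.64  0.49  2.1  -0.95  1.02 -0.64] 3e-23
-1 0.03 0 [0.494 0.048 0.087] [ 0.53  0.61  2.06 -1.08  0.93 -0.6 ] 2e-26
-1 0.03 0.07 [0.473 0.093 0.137] [ 0.63  0.51  2.04 -0.94  1.03 -0.68] 3e-29
```

```bash
cat >> st.py <<'E'
def fk(q):
    A,r=parts(np.asarray(q));return A@calib()[0],r
E
python3 - <<'E'
from st import *
q0=robot.sense()['qpos'];p,r=regrasp(-1,.048,0);z=r.as_matrix()[:,2]
q1,c=ik(p-.07*z+[0,0,.07],r,np.array([.64,.49,2.1,-.95,1.02,-.6]));print(np.round(q0,2),np.round(q1,2),c)
qm=(q0+q1)/2;qm[1]-=.15
for q in (q0+(qm-q0)/2,qm,(qm+q1)/2,q1):
    p,r=fk(q);print(np.round(p,3),np.round(r.as_matrix()[:,2],2),np.round(q,2))
p,r=fk(q0+(qm-q0)/2);rows(p,r)
E
```

```text
[-0.27  0.77  1.39  0.39  1.7   0.67] [ 0.64  0.35  2.08 -0.88  1.12 -0.8 ] 5.614326529131841e-31
[0.514 0.011 0.188] [-0.53  0.09 -0.84] [-0.05  0.59  1.56  0.07  1.55  0.3 ]
[0.476 0.025 0.225] [-0.33 -0.3  -0.89] [ 0.18  0.41  1.73 -0.24  1.41 -0.06]
[0.453 0.04  0.21 ] [-0.07 -0.58 -0.81] [ 0.41  0.38  1.91 -0.56  1.26 -0.43]
[0.446 0.081 0.207] [ 0.3  -0.64 -0.71] [ 0.64  0.35  2.08 -0.88  1.12 -0.8 ]
6 x -0.0023 -0.0118 0.0055  -0.0515 -0.0587 -0.0876
```

In the tool's units: -0.0118 m is -0.59, 0.0055 m is 0.275, -0.0876 rad is -0.3504.

```bash
echo '-0.115 -0.59 0.275 -0.206 -0.2348 -0.3504 1;-0.115 -0.59 0.275 -0.206 -0.2348 -0.3504 1;-0.115 -0.59 0.275 -0.206 -0.2348 -0.3504 1;-0.115 -0.59 0.275 -0.206 -0.2348 -0.3504 1;-0.115 -0.59 0.275 -0.206 -0.2348 -0.3504 1' | python3 steer.py >/dev/null;echo '-0.115 -0.59 0.275 -0.206 -0.2348 -0.3504 1' | python3 steer.py
cat > nx.py <<'E'
from st import *
import sys
q0=robot.sense()['qpos'];qt=np.array(eval(sys.argv[1]));p,r=fk(qt);print(np.round(q0,2));rows(p,r)
E
python3 nx.py '[.18,.41,1.73,-.24,1.41,-.06]'
```

```text
time: 9.53
tcp_pos: [0.5088, 0.0153, 0.184]
eef_rot: [0.789, 0.545, -0.202, -0.198]
contact_force: [0.8, 0.2, 0.4]
finger_gap: 0.996
gripper_force: 0.0
[-0.04  0.59  1.57  0.07  1.55  0.3 ]
6 x 0.0006 -0.0083 -0.0034  -0.0376 -0.0655 -0.0958
```

```bash
echo '0.03 -0.415 -0.17 -0.1504 -0.262 -0.3832 1;0.03 -0.415 -0.17 -0.1504 -0.262 -0.3832 1;0.03 -0.415 -0.17 -0.1504 -0.262 -0.3832 1;0.03 -0.415 -0.17 -0.1504 -0.262 -0.3832 1;0.03 -0.415 -0.17 -0.1504 -0.262 -0.3832 1' | python3 steer.py >/dev/null;echo '0.03 -0.415 -0.17 -0.1504 -0.262 -0.3832 1' | python3 steer.py
python3 nx.py '[.41,.38,1.91,-.56,1.26,-.43]'
```

```text
time: 10.03
tcp_pos: [0.4763, 0.0251, 0.2254]
eef_rot: [0.566, 0.791, -0.225, -0.05]
contact_force: [-0.2, -0.0, 0.7]
finger_gap: 0.999
gripper_force: 0.0
[ 0.18  0.41  1.73 -0.24  1.41 -0.06]
7 x 0.0043 -0.0004 0.0023  0.0024 -0.0579 -0.0991
```

```bash
python3 - <<'E'
from h import *
t=robot.read_camera('top');s=robot.read_camera('scene')
cv2.imwrite('pics/c6.png',cv2.hconcat([cv2.resize(t[160:260,230:330],(396,396),interpolation=cv2.INTER_CUBIC),cv2.resize(s[140:240,230:330],(396,396),interpolation=cv2.INTER_CUBIC)]))
E
```

```text
(no output)
```

In the tool's units: 0.0043 m is 0.215, 0.0023 m is 0.115, -0.0991 rad is -0.3964.

```bash
echo '0.215 0 0.115 0.0096 -0.2316 -0.3964 1;0.215 0 0.115 0.0096 -0.2316 -0.3964 1;0.215 0 0.115 0.0096 -0.2316 -0.3964 1;0.215 0 0.115 0.0096 -0.2316 -0.3964 1;0.215 0 0.115 0.0096 -0.2316 -0.3964 1' | python3 steer.py >/dev/null;echo '0.215 0 0.115 0.0096 -0.2316 -0.3964 1;0.215 0 0.115 0.0096 -0.2316 -0.3964 1' | python3 steer.py
python3 nx.py '[.64,.35,2.08,-.88,1.12,-.8]'
```

```text
time: 10.72
tcp_pos: [0.4539, 0.0394, 0.2051]
eef_rot: [0.211, 0.927, -0.309, 0.028]
contact_force: [0.2, -0.3, -0.0]
finger_gap: 1.0
gripper_force: 0.0
[ 0.41  0.39  1.9  -0.56  1.26 -0.43]
7 x 0.0014 0.0043 -0.0039  0.0143 -0.0560 -0.1067
```

In the tool's units: 0.0043 m is 0.215, -0.0039 m is -0.195, -0.1067 rad is -0.4268.

```bash
echo '0.07 0.215 -0.195 0.0572 -0.224 -0.4268 1;0.07 0.215 -0.195 0.0572 -0.224 -0.4268 1;0.07 0.215 -0.195 0.0572 -0.224 -0.4268 1;0.07 0.215 -0.195 0.0572 -0.224 -0.4268 1;0.07 0.215 -0.195 0.0572 -0.224 -0.4268 1' | python3 steer.py >/dev/null;echo '0.07 0.215 -0.195 0.0572 -0.224 -0.4268 1;0.07 0.215 -0.195 0.0572 -0.224 -0.4268 0.5;0 0 0 0 0 0 0.5' | python3 steer.py
python3 - <<'E'
from st import *
p,r=regrasp(-1);z=r.as_matrix()[:,2];rows(p-.05*z,r)
t=robot.read_camera('top');s=robot.read_camera('scene');cv2.imwrite('pics/top6.png',t);cv2.imwrite('pics/scene6.png',s)
cv2.imwrite('pics/c6.png',cv2.hconcat([cv2.resize(t[160:260,230:330],(396,396),interpolation=cv2.INTER_CUBIC),cv2.resize(s[140:240,230:330],(396,396),interpolation=cv2.INTER_CUBIC)]))
E
```

```text
time: 11.38
tcp_pos: [0.4436, 0.0786, 0.2053]
eef_rot: [-0.202, 0.901, -0.377, 0.078]
contact_force: [-0.8, 0.9, -0.5]
finger_gap: 0.889
gripper_force: 0.0
3 x -0.0012 0.0163 0.0225  -0.0015 -0.0017 0.0035
```

View pics/c6.png

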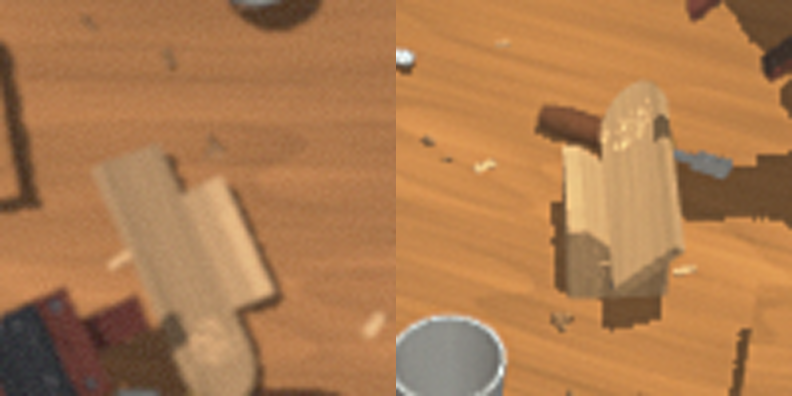

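The crop shows the blank lying stably on the groove's +y face. Its upper-edge tail corner is at crop (93,170) in the top view and (684,247) in the scene view. I'll check this against the prediction.

```bash
python3 - <<'E'
from st import *
k=3.96
a=(230+93.5/k-.5,160+170.5/k-.5);b=(230+288.5/k-.5,140+248/k-.5)
print('tri',tri(a,b),'top on .094',plane('top',a,.094));
for n,P in(('bot upper tail',[.095,.031,0]),('top upper tail',[.095,.031,.01]),('top lower tail',[.095,-.031,.01]),('nose',[-.095,0,.01]),('upper -60',[-.06,.031,0])):
    W=OV+RV.apply(P);t=proj('top',W);s=proj('scene',W);print(n,np.round(W,4),'topcrop',np.round((t-[230,160]+.5)*k),'scenecrop',np.round((s-[230,140]+.5)*k+[396,0]))
E
```

```text
tri (array([0.5485416 , 0.08724614, 0.09768493]), np.float64(0.00188987153000592)) top on .094 [0.54898029 0.08649458 0.094     ]
bot upper tail [0.5473 0.0876 0.0938] topcrop [ 92. 173.] scenecrop [684. 251.]
top upper tail [0.5503 0.0812 0.1009] topcrop [101. 168.] scenecrop [675. 244.]
top lower tail [0.5686 0.0413 0.0571] topcrop [159. 146.] scenecrop [612. 287.]
nose [ 0.3869 -0.0183  0.079 ] topcrop [242. 404.] scenecrop [624.  87.]
upper -60 [0.4066 0.0227 0.0938] topcrop [184. 377.] scenecrop [665. 102.]
```

```bash
sed -i 's/def regrasp(s,u=.048/def regrasp(s,u=.049/' st.py; echo '-0.06 0.815 1.125 0 -0.0068 0.014 0.5;-0.06 0.815 1.125 0 -0.0068 0.014 0.5;-0.06 0.815 1.125 0 -0.0068 0.014 0.5;0 0 0 0 0 0 0.5' | python3 steer.py
python3 - <<'E'
from st import *
p,r=regrasp(-1);rows(p,r);print(robot.sense()['qpos'])
E
```

```text
time: 11.82
tcp_pos: [0.4534, 0.0664, 0.1207]
eef_rot: [-0.194, 0.902, -0.376, 0.081]
contact_force: [-0.5, -0.6, 0.2]
finger_gap: 0.512
gripper_force: 0.0
2 x 0.0003 -0.0001 0.0231  -0.0020 -0.0029 -0.0030
[ 0.60741705  0.52403502  2.10870087 -0.99190535  0.98614978 -0.6116821 ]
```

```bash
echo '0 0 1.1 -0.008 -0.012 -0.012 0.5;0 0 0.7 -0.008 -0.012 -0.012 0.5;0 0 0.4 0 0 0 0.5;0 0 0 0 0 0 0.5' | python3 steer.py
python3 - <<'E'
from st import *
p,r=regrasp(-1);rows(p,r)
E
```

```text
time: 12.15
tcp_pos: [0.4678, 0.0387, 0.0932]
eef_rot: [-0.198, 0.902, -0.374, 0.084]
contact_force: [-0.1, -0.9, -0.1]
finger_gap: 0.501
gripper_force: 0.0
1 x 0.0023 0.0024 0.0047  -0.0008 0.0044 -0.0016
```

```bash
echo '0.05 0.12 0.235 0 0.012 -0.004 0.5;0 0 0 0 0 0 0.5' | python3 steer.py
python3 - <<'E'
from st import *
p,r=regrasp(-1);rows(p,r)
E
echo '0 0 0 0 0 0 0.2;0 0 0 0 0 0 0.0;0 0 0 0 0 0 0;0 0 0 0 0 0 0;0 0 0 0 0 0 0' | python3 steer.py 45; echo '0 0 0 0 0 0 0;0 0 0 0 0 0 0;0 0 0 0 0 0 0' | python3 steer.py
python3 - <<'E'
from st import *
p,r=regrasp(-1);rows(p,r);print(R.from_quat(robot.sense()['eef_rot']).as_matrix().T@[0,0,1])
E
```

```text
time: 12.32
tcp_pos: [0.4675, 0.0381, 0.0884]
eef_rot: [-0.199, 0.902, -0.374, 0.084]
contact_force: [-0.3, -0.6, -0.8]
finger_gap: 0.494
gripper_force: 0.0
1 x 0.0018 -0.0007 0.0010  -0.0002 0.0039 0.0007
time: 12.73
tcp_pos: [0.4672, 0.0382, 0.0884]
eef_rot: [-0.2, 0.902, -0.374, 0.084]
contact_force: [0.2, -0.0, -0.6]
finger_gap: 0.157
gripper_force: 0.0
time: 12.98
tcp_pos: [0.4673, 0.038, 0.0885]
eef_rot: [-0.2, 0.902, -0.374, 0.084]
contact_force: [-0.7, 0.5, 3.6]
finger_gap: 0.113
gripper_force: 44.9
1 x 0.0016 -0.0006 0.0010  -0.0007 0.0042 0.0021
[-0.00150653 -0.70761477 -0.70659682]
```

In the tool's units: -0.028 m is -1.4, -0.02 m is -1.

```bash
echo '0 -1 -1 0 0 0 0;0 -1.4 -1.4 0 0 0 0;0 -1.4 -1.4 0 0 0 0;0 -0.7 -0.7 0 0 0 0;0 0 0 0 0 0 0' | python3 steer.py
python3 - <<'E'
from st import *
Q=R.from_euler('Z',yz)
for n in('top','scene'):
    im=cv2.cvtColor(cv2.imread(f'pics/{n}0.png'),cv2.COLOR_BGR2GRAY)
    for x in ((-45,-35),(35,45)):
        out=[]
        for y in range(-74,40,2):
            v=[]
            for xx in x:
                p=proj(n,S*[1,1,0]+Q.apply([xx/1e3,y/1e3,.078]));v.append(float(cv2.getRectSubPix(im,(1,1),tuple(map(float,p)))[0,0]))
            out.append(round(np.mean(v)))
        print(n,x,list(zip(range(-74,40,2),out)))
# tip u from grasp pose
p=np.array([.4673,.038,.0885]);print('blank coords of tip',RV.inv().apply(p-OV))
E
```

```text
time: 13.4
tcp_pos: [0.4687, 0.0389, 0.2191]
eef_rot: [-0.199, 0.902, -0.373, 0.087]
contact_force: [0.1, 0.2, 0.4]
finger_gap: 0.11
gripper_force: 44.9
top (-45, -35) [(-74, 202), (-72, 196), (-70, 183), (-68, 168), (-66, 156), (-64, 154), (-62, 155), (-60, 157), (-58, 160), (-56, 160), (-54, 162), (-52, 164), (-50, 162), (-48, 158), (-46, 150), (-44, 133), (-42, 110), (-40, 88), (-38, 70), (-36, 70), (-34, 98), (-32, 141), (-30, 176), (-28, 198), (-26, 208), (-24, 209), (-22, 208), (-20, 206), (-18, 206), (-16, 205), (-14, 204), (-12, 206), (-10, 207), (-8, 205), (-6, 197), (-4, 178), (-2, 146), (0, 129), (2, 126), (4, 140), (6, 152), (8, 158), (10, 159), (12, 158), (14, 158), (16, 160), (18, 160), (20, 162), (22, 163), (24, 162), (26, 158), (28, 146), (30, 126), (32, 108), (34, 104), (36, 108), (38, 113)]
top (35, 45) [(-74, 192), (-72, 182), (-70, 170), (-68, 160), (-66, 155), (-64, 155), (-62, 158), (-60, 160), (-58, 161), (-56, 161), (-54, 161), (-52, 162), (-50, 160), (-48, 152), (-46, 136), (-44, 114), (-42, 92), (-40, 74), (-38, 71), (-36, 92), (-34, 132), (-32, 169), (-30, 
[... 1063 characters left out ...]
45) [(-74, 138), (-72, 136), (-70, 138), (-68, 150), (-66, 168), (-64, 176), (-62, 180), (-60, 178), (-58, 177), (-56, 177), (-54, 178), (-52, 180), (-50, 180), (-48, 178), (-46, 164), (-44, 144), (-42, 118), (-40, 96), (-38, 80), (-36, 74), (-34, 74), (-32, 76), (-30, 76), (-28, 76), (-26, 76), (-24, 75), (-22, 76), (-20, 78), (-18, 83), (-16, 88), (-14, 97), (-12, 104), (-10, 106), (-8, 107), (-6, 106), (-4, 106), (-2, 104), (0, 114), (2, 136), (4, 167), (6, 178), (8, 178), (10, 177), (12, 176), (14, 178), (16, 178), (18, 178), (20, 179), (22, 180), (24, 180), (26, 176), (28, 165), (30, 145), (32, 118), (34, 108), (36, 106), (38, 106)]
blank coords of tip [0.00158484 0.01908761 0.00435962]
```

```bash
cat >> st.py <<'E'
yz=np.radians(-6);Qz=R.from_euler('Z',yz)
def vise(z,y=-.011,x=.0016):
    m=Qz.as_matrix();return S*[1,1,0]+Qz.apply([x,y,z]),R.from_matrix(np.c_[-m[:,0],m[:,1],-m[:,2]])
E
python3 - <<'E'
from st import *
print('glue',plane('top',(419,154),.165),plane('top',(405,163),.06))
s=robot.sense();p,r=np.array(s['tcp_pos']),R.from_quat(s['eef_rot'])
for z in(.2,.0935):
    pt,rt=vise(z);w=(r.inv()*rt).as_rotvec()
    for f in (np.linspace(0,1,6) if z==.2 else [1]):
        q,c=ik(p+f*(pt-p),r*R.from_rotvec(w*f),s['qpos']+f*(np.array([-.41,.4,1.8,0,.95,-1.9])-s['qpos']));print(np.round(q,2),'%.0e'%c)
rows(*vise(.2))
E
```

```text
glue [ 0.67776047 -0.35142442  0.165     ] [ 0.66674989 -0.34343225  0.06      ]
[ 0.54  0.31  2.09 -0.93  1.07 -0.86] 2e-30
[ 0.33  0.26  2.07 -0.81  0.95 -1.03] 4e-30
[ 0.11  0.25  2.03 -0.63  0.86 -1.25] 5e-31
[-0.1   0.27  1.95 -0.4   0.85 -1.51] 8e-31
[-0.28  0.32  1.84 -0.18  0.9  -1.74] 1e-27
[-0.43  0.41  1.71 -0.    1.02 -1.9 ] 2e-30
[-0.43  0.55  1.77 -0.    0.82 -1.9 ] 2e-26
8 x -0.0024 -0.0326 0.0182  -0.0954 0.0275 0.0637
```

```bash
echo '-0.12 -1.63 0.91 -0.3816 0.11 0.2548 0;-0.12 -1.63 0.91 -0.3816 0.11 0.2548 0;-0.12 -1.63 0.91 -0.3816 0.11 0.2548 0;-0.12 -1.63 0.91 -0.3816 0.11 0.2548 0;-0.12 -1.63 0.91 -0.3816 0.11 0.2548 0' | python3 steer.py >/dev/null; echo '-0.12 -1.63 0.91 -0.3816 0.11 0.2548 0;-0.12 -1.63 0.91 -0.3816 0.11 0.2548 0;-0.12 -1.63 0.91 -0.3816 0.11 0.2548 0;0 0 0 0 0 0 0;0 0 0 0 0 0 0' | python3 steer.py
python3 - <<'E'
from st import *
rows(*vise(.16));rows(*vise(.135))
E
```

```text
time: 14.23
tcp_pos: [0.5421, -0.243, 0.1938]
eef_rot: [0.056, 0.998, -0.001, -0.005]
contact_force: [-0.0, 1.0, -0.7]
finger_gap: 0.111
gripper_force: 44.9
1 x -0.0036 0.0049 0.0337  -0.0031 -0.0104 -0.0072
2 x -0.0019 0.0025 0.0294  -0.0015 -0.0052 -0.0036
```

```bash
echo '-0.095 0.125 1.47 -0.006 -0.0208 -0.0144 0;-0.095 0.125 1.47 -0.006 -0.0208 -0.0144 0;0 0 0 0 0 0 0;0 0 0 0 0 0 0' | python3 steer.py
python3 - <<'E'
from st import *
rows(*vise(.105));rows(*vise(.0945))
E
```

```text
time: 14.57
tcp_pos: [0.5469, -0.2327, 0.1367]
eef_rot: [0.047, 0.999, -0.0, -0.0]
contact_force: [-0.8, 0.1, -0.1]
finger_gap: 0.113
gripper_force: 44.9
1 x 0.0004 -0.0060 0.0317  -0.0001 -0.0002 0.0099
2 x 0.0002 -0.0030 0.0211  -0.0001 -0.0001 0.0050
```

In the tool's units: 0.02 m is 1, -0.005 m is -0.25, 0.009 rad is 0.036.

```bash
echo '0 -0.25 0 0 0 0.036 0;0 0 0 0 0 0 0;0 0 1 0 0 0 0;0 0 0 0 0 0 0;0 0 0 0 0 0 0' | python3 steer.py
python3 - <<'E'
from st import *
rows(*vise(.0945));print(robot.sense()['contact_force'])
E
```

```text
time: 14.98
tcp_pos: [0.5478, -0.2401, 0.1188]
eef_rot: [0.053, 0.999, -0.001, 0.002]
contact_force: [-0.5, 0.3, -1.0]
finger_gap: 0.11
gripper_force: 44.9
1 x 0.0021 0.0013 0.0243  -0.0012 0.0044 -0.0014
[-0.53132043  0.27382517 -1.0024403 ]
```

Now past the jaw-top height (0.128) with no contact, so the blank is between the jaws. I'll continue down to the ways.

In the tool's units: 0.015 m is 0.75, 0.008 m is 0.4, 0.004 rad is 0.016.

```bash
echo '0.05 0.05 0.75 0 0.016 0 0;0 0 0.4 0 0 0 0;0 0 0 0 0 0 0;0 0 0 0 0 0 0' | python3 steer.py
echo '0 0 0.1 0 0 0 0;0 0 0 0 0 0 0' | python3 steer.py
python3 - <<'E'
from st import *
rows(*vise(.0921));print(robot.sense()['contact_force'])
E
```

```text
time: 15.32
tcp_pos: [0.5465, -0.2389, 0.0945]
eef_rot: [0.053, 0.999, -0.0, -0.0]
contact_force: [0.4, -1.2, -0.7]
finger_gap: 0.112
gripper_force: 44.9
time: 15.48
tcp_pos: [0.5471, -0.2392, 0.0931]
eef_rot: [0.053, 0.999, -0.001, 0.0]
contact_force: [0.2, -0.1, -1.3]
finger_gap: 0.108
gripper_force: 44.9
1 x 0.0012 0.0004 0.0010  -0.0011 0.0006 -0.0016
[ 0.22381513 -0.13012944 -1.26274536]
```

In the tool's units: 0.0015 m is 0.075.

```bash
echo '0 0 0.075 0 0 0 0;0 0 0 0 0 0 0' | python3 steer.py; echo '0 0 0.05 0 0 0 0;0 0 0 0 0 0 0' | python3 steer.py
```

```text
time: 15.65
tcp_pos: [0.5472, -0.2393, 0.0919]
eef_rot: [0.053, 0.999, -0.001, 0.001]
contact_force: [0.1, 0.7, -0.1]
finger_gap: 0.109
gripper_force: 44.9
time: 15.82
tcp_pos: [0.5472, -0.2394, 0.0918]
eef_rot: [0.053, 0.999, -0.001, 0.0]
contact_force: [-3.6, 1.2, 7.6]
finger_gap: 0.111
gripper_force: 44.9
```

In the tool's units: -0.0008 m is -0.04.

```bash
echo '0 0 -0.04 0 0 0 0.15;0 0 0 0 0 0 0.3;0 0 0 0 0 0 0.45;0 0 0 0 0 0 0.5;0 0 0 0 0 0 0.5' | python3 steer.py 20; echo '0 0 -1 0 0 0 0.5;0 0 -2 0 0 0 0.5;0 0 -2 0 0 0 0.3;0 0 -0.5 0 0 0 0;0 0 0 0 0 0 0' | python3 steer.py
python3 - <<'E'
from st import *
# push pose: closed fingers behind moving jaw
p,r=vise(.066,y=-.094,x=0);print(p, ik(p,r,robot.sense()['qpos']))
p2,_=vise(.066,y=-.11+.06,x=0);print(ik(p2,r,robot.sense()['qpos']))
t=robot.read_camera('top');s=robot.read_camera('scene')
cv2.imwrite('pics/top7.png',t);cv2.imwrite('pics/scene7.png',s)
rows(p+[0,0,.12],r)
E
```

```text
time: 16.23
tcp_pos: [0.547, -0.2391, 0.0913]
eef_rot: [0.053, 0.999, -0.001, 0.0]
contact_force: [-0.1, 0.3, 0.2]
finger_gap: 0.415
gripper_force: 0.0
time: 16.65
tcp_pos: [0.5491, -0.24, 0.2051]
eef_rot: [0.053, 0.999, -0.002, 0.004]
contact_force: [0.6, 0.2, -0.0]
finger_gap: 0.313
gripper_force: 0.0
[ 0.53567432 -0.32098506  0.066     ] (array([-5.58900356e-01,  6.26141672e-01,  1.71410699e+00, -4.61458109e-18,
        8.01343994e-01, -2.02497693e+00]), np.float64(1.1737637673579173e-31))
(array([-4.93687646e-01,  6.07072559e-01,  1.75457616e+00,  3.15678041e-17,
        7.79943935e-01, -1.95976422e+00]), np.float64(1.9012848393478682e-31))
3 x 0.0007 -0.0276 0.0050  -0.0003 0.0001 -0.0005
```

The manual's scale: shifts go in units of 20 mm and turns go in units of 0.25 rad. Converting my numbers, -0.0276 m is -1.38, 0.002 m is 0.1.

```bash
echo '0 -1.38 0.1 0 0 0 0;0 -1.38 0.1 0 0 0 0;0 -1.38 0.1 0 0 0 0;0 0 0 0 0 0 0;0 0 0 0 0 0 0' | python3 steer.py
python3 - <<'E'
from st import *
rows(*vise(.1,y=-.096,x=0));rows(*vise(.066,y=-.096,x=0))
for n in('top','scene'):
    im=robot.read_camera(n);cv2.imwrite(f'pics/{n}8.png',im);hsv=cv2.cvtColor(im,cv2.COLOR_BGR2HSV)
    for x in (-45,45,75):
        print(n,x,[(y,int(hsv[tuple(np.round(proj(n,S*[1,1,0]+Qz.apply([x/1e3,y/1e3,.104]))).astype(int)[::-1])][1])) for y in range(-36,10,3)])
E
```

```text
time: 17.17
tcp_pos: [0.5366, -0.3216, 0.1926]
eef_rot: [0.054, 0.999, 0.001, -0.002]
contact_force: [-0.8, -0.3, 0.3]
finger_gap: 0.007
gripper_force: 0.0
3 x 0.0003 -0.0005 0.0309  0.0004 -0.0012 -0.0013
4 x 0.0002 -0.0004 0.0317  0.0003 -0.0009 -0.0010
top -45 [(-36, 12), (-33, 29), (-30, 4), (-27, 9), (-24, 8), (-21, 19), (-18, 58), (-15, 95), (-12, 114), (-9, 108), (-6, 110), (-3, 97), (0, 77), (3, 26), (6, 9), (9, 5)]
top 45 [(-36, 8), (-33, 18), (-30, 3), (-27, 2), (-24, 3), (-21, 7), (-18, 33), (-15, 76), (-12, 107), (-9, 117), (-6, 114), (-3, 91), (0, 59), (3, 14), (6, 8), (9, 5)]
top 75 [(-36, 143), (-33, 140), (-30, 139), (-27, 144), (-24, 146), (-21, 142), (-18, 128), (-15, 113), (-12, 108), (-9, 110), (-6, 106), (-3, 106), (0, 107), (3, 127), (6, 139), (9, 143)]
scene -45 [(-36, 138), (-33, 137), (-30, 132), (-27, 129), (-24, 129), (-21, 130), (-18, 126), (-15, 117), (-12, 117), (-9, 118), (-6, 118), (-3, 108), (0, 112), (3, 114), (6, 113), (9, 114)]
scene 45 [(-36, 8), (-33, 8), (-30, 9), (-27, 10), (-24, 16), (-21, 16), (-18, 50), (-15, 121), (-12, 114), (-9, 117), (-6, 110), (-3, 110), (0, 110), (3, 111), (6, 111), (9, 114)]
scene 75 [(-36, 7), (-33, 8), (-30, 10), (-27, 7), (-24, 15), (-21, 15), (-18, 74), (-15, 113), (-12, 114), (-9, 113), (-6, 114), (-3, 108), (0, 114), (3, 114), (6, 109), (9, 113)]
```

```bash
echo '0 0 1.585 0 0 0 0;0 0 1.585 0 0 0 0;0 0 1.5 0 0 0 0;0 0 1 0 0 0 0;0 0 0 0 0 0 0' | python3 steer.py
python3 - <<'E'
from st import *
print(robot.sense()['contact_force']);rows(*vise(.066,y=-.096,x=0))
E
```

```text
time: 17.68
tcp_pos: [0.5353, -0.3182, 0.0772]
eef_rot: [0.052, 0.999, 0.002, -0.004]
contact_force: [-0.0, 0.3, -0.5]
finger_gap: 0.001
gripper_force: 0.0
[-0.0045115   0.28796458 -0.53217679]
1 x -0.0007 -0.0048 0.0112  0.0030 -0.0074 -0.0002
```

In the tool's units: 0.0105 m is 0.525, 0.005 m is 0.25, -0.005 rad is -0.02.

```bash
echo '0 -0.15 0.525 0 -0.02 0 0;0 0 0 0 0 0 0;0 0.25 0 0 0 0 0;0 0.25 0 0 0 0 0;0 0 0 0 0 0 0' | python3 steer.py;echo '0 0.25 0 0 0 0 0;0 0.25 0 0 0 0 0;0 0.25 0 0 0 0 0;0 0 0 0 0 0 0' | python3 steer.py;
python3 - <<'E'
from st import *
s=robot.sense();print(Qz.inv().apply(np.array(s['tcp_pos'])-S*[1,1,0]),Qz.inv().apply(s['contact_force']))
E
```

```text
time: 18.1
tcp_pos: [0.5396, -0.3138, 0.0728]
eef_rot: [0.053, 0.999, -0.001, 0.003]
contact_force: [1.0, 0.5, 0.1]
finger_gap: 0.006
gripper_force: 0.0
time: 18.43
tcp_pos: [0.5408, -0.2987, 0.072]
eef_rot: [0.053, 0.999, -0.001, 0.003]
contact_force: [0.7, -0.9, 0.0]
finger_gap: 0.004
gripper_force: 0.0
[ 0.00276738 -0.07130155  0.07196833] [ 0.75198428 -0.84014197  0.04672287]
```

In the tool's units: 0.005 m is 0.25.

```bash
echo '0 0 0.25 0 0 0 0;0 0 0 0 0 0 0;0 0.25 0 0 0 0 0;0 0.25 0 0 0 0 0;0 0 0 0 0 0 0' | python3 steer.py
python3 - <<'E'
from st import *
s=robot.sense();print(Qz.inv().apply(np.array(s['tcp_pos'])-S*[1,1,0]),Qz.inv().apply(s['contact_force']))
for n in('top','scene'):
    im=robot.read_camera(n);g=cv2.cvtColor(im,cv2.COLOR_BGR2GRAY)
    for x in (-45,45):
        print(n,x,[(y,int(g[tuple(np.round(proj(n,S*[1,1,0]+Qz.apply([x/1e3,y/1e3,.078]))).astype(int)[::-1])])) for y in range(-76,0,3)])
E
```

```text
time: 18.85
tcp_pos: [0.5414, -0.2887, 0.0663]
eef_rot: [0.053, 0.999, -0.0, 0.002]
contact_force: [-0.5, 0.3, 0.9]
finger_gap: 0.007
gripper_force: 0.0
[ 0.0023511  -0.06127025  0.06627188] [-0.5365675   0.2865134   0.86277165]
top -45 [(-76, 115), (-73, 114), (-70, 115), (-67, 116), (-64, 114), (-61, 113), (-58, 116), (-55, 113), (-52, 117), (-49, 118), (-46, 108), (-43, 120), (-40, 147), (-37, 159), (-34, 163), (-31, 160), (-28, 142), (-25, 123), (-22, 132), (-19, 159), (-16, 164), (-13, 152), (-10, 118), (-7, 93), (-4, 92), (-1, 110)]
top 45 [(-76, 51), (-73, 50), (-70, 72), (-67, 106), (-64, 137), (-61, 177), (-58, 179), (-55, 168), (-52, 163), (-49, 152), (-46, 152), (-43, 157), (-40, 160), (-37, 162), (-34, 162), (-31, 151), (-28, 125), (-25, 117), (-22, 122), (-19, 121), (-16, 112), (-13, 99), (-10, 99), (-7, 82), (-4, 80), (-1, 81)]
scene -45 [(-76, 118), (-73, 124), (-70, 128), (-67, 120), (-64, 120), (-61, 72), (-58, 75), (-55, 72), (-52, 66), (-49, 66), (-46, 67), (-43, 64), (-40, 68), (-37, 66), (-34, 64), (-31, 64), (-28, 76), (-25, 101), (-22, 94), (-19, 94), (-16, 94), (-13, 98), (-10, 101), (-7, 125), (-4, 113), (-1, 106)]
scene 45 [(-76, 95), (-73, 99), (-70, 96), (-67, 96), (-64, 96), (-61, 97), (-58, 95), (-55, 91), (-52, 107), (-49, 167), (-46, 182), (-43, 179), (-40, 176), (-37, 178), (-34, 189), (-31, 192), (-28, 190), (-25, 168), (-22, 117), (-19, 96), (-16, 115), (-13, 117), (-10, 116), (-7, 117), (-4, 118), (-1, 113)]
```

In the tool's units: 0.005 m is 0.25, 0.003 m is 0.15.

```bash
echo '0 0.25 0 0 0 0 0;0 0.15 0 0 0 0 0;0 0 0 0 0 0 0' | python3 steer.py; echo '0 0.15 0 0 0 0 0;0 0 0 0 0 0 0' | python3 steer.py; echo '0 0.1 0 0 0 0 0;0 0 0 0 0 0 0' | python3 steer.py;python3 - <<'E'
from st import *
s=robot.sense();print(Qz.inv().apply(np.array(s['tcp_pos'])-S*[1,1,0]),Qz.inv().apply(s['contact_force']))
E
```

```text
time: 19.2
tcp_pos: [0.5427, -0.2813, 0.0668]
eef_rot: [0.053, 0.999, -0.001, 0.003]
contact_force: [0.2, 0.8, 0.0]
finger_gap: 0.003
gripper_force: 0.0
time: 19.37
tcp_pos: [0.5429, -0.2795, 0.0668]
eef_rot: [0.053, 0.999, -0.002, 0.003]
contact_force: [-2.1, -7.4, -1.7]
finger_gap: 0.006
gripper_force: 3.4
time: 19.53
tcp_pos: [0.543, -0.2795, 0.0668]
eef_rot: [0.052, 0.999, -0.003, 0.003]
contact_force: [-3.1, -15.9, -4.0]
finger_gap: 0.008
gripper_force: 7.9
[ 0.00295608 -0.05193505  0.06679354] [ -1.45189806 -16.10791102  -3.9598823 ]
```

```bash
echo '0 0.05 0 0 0 0 0;0 0 0 0 0 0 0;0 -0.4 0 0 0 0 0;0 -0.6 -0.25 0 0 0 0;0 0 0 0 0 0 0' | python3 steer.py;echo '0 0 -1.5 0 0 0 0;0 0 -2 0 0 0 0;0 -1 -2 0 0 0 0;0 -2 -1 0 0 0 0;0 -2 0 0 0 0 0' | python3 steer.py;echo '0 -2 0 0 0 0 0;0 0 0 0 0 0 0' | python3 steer.py; python3 - <<'E'
from h import *
t=robot.read_camera('top');s=robot.read_camera('scene')
up=lambda a:cv2.resize(a,(396,297),interpolation=cv2.INTER_CUBIC)
cv2.imwrite('pics/c9.png',cv2.vconcat([cv2.hconcat([up(t[165:255,330:450]),up(s[135:225,130:250])]),cv2.hconcat([cv2.resize(t,(396,297)),cv2.resize(s,(396,297))])]))
E
```

```text
time: 19.95
tcp_pos: [0.5415, -0.2974, 0.0726]
eef_rot: [0.054, 0.999, -0.001, 0.003]
contact_force: [0.1, 0.1, 0.3]
finger_gap: 0.005
gripper_force: 0.0
time: 20.37
tcp_pos: [0.5331, -0.392, 0.2041]
eef_rot: [0.052, 0.999, -0.003, 0.007]
contact_force: [1.4, -0.2, -0.1]
finger_gap: 0.006
gripper_force: 0.0
time: 20.53
tcp_pos: [0.5255, -0.4366, 0.1991]
eef_rot: [0.055, 0.998, -0.003, 0.004]
contact_force: [0.5, 0.7, -1.0]
finger_gap: 0.008
gripper_force: 0.0
```

View pics/c9.png

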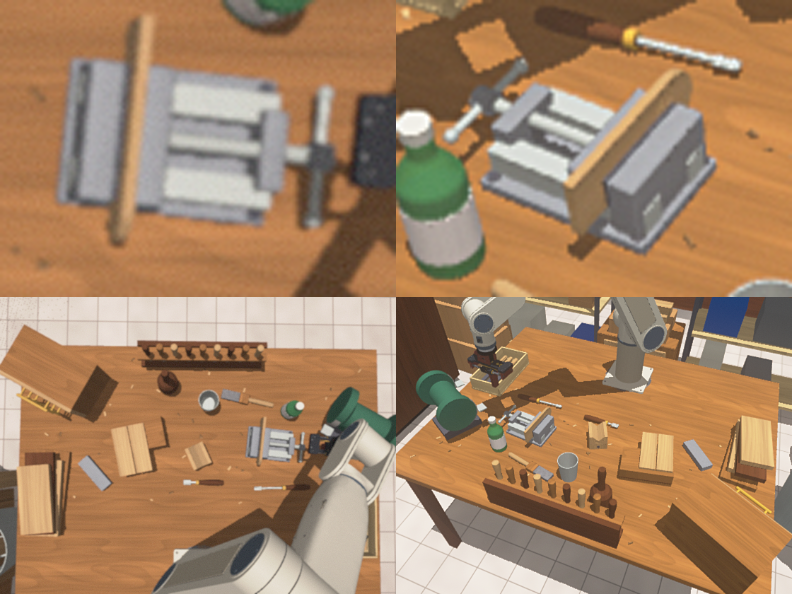

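The picture shows the blank upright between the closed jaws, on its long edge and about centred along them (top crop (142,17) to (120,240)). The plain blanks and bystanders haven't moved, and the robot is clear of everything. I'll hand it in.

```bash
echo '0 0 0 0 0 0 0;0 0 0 0 0 0 0' | python3 steer.py; python3 -c "
from rig import robot
print(robot.sign_off())"
```

```text
time: 20.8
tcp_pos: [0.526, -0.429, 0.1973]
eef_rot: [0.053, 0.999, -0.0, 0.002]
contact_force: [0.6, -0.4, -0.0]
finger_gap: 0.008
gripper_force: 0.0
the job is handed in; nothing more can be done
None
```

I tipped the arched blank up, laid it in the V-block groove, took it again by its upper long edge and left it upright between the closed vise jaws, about midway along; the plain blanks and everything else look untouched in the last picture, and I handed it in at 20.8 s.

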